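Load the wire dispenser and set its brake

TASK

Load the bench wire dispenser from the parts rail: slide the copper-wire spool onto the horizontal rod, then the steel pressure disc, then push the brass end cap on so that it presses disc and spool against the spring-backed plate. Push gently until you feel the spring resist with about 8 N more than the cap's own drag, then let go: the cap must stay there and keep the stack lightly squeezed (2 to 10 N). Never press the disc on the spool with more than 12 N.

Things in the scene. Friction and masses are not known exactly. Their poses are not given: they have to be found in the camera images.
- stand: Grey wire dispenser, fixed: base 170 x 84 x 13 mm (x -125 to +45 mm), post, and a fixed horizontal 12 mm steel rod. Origin on the bench under the rod, at the post's front face; z up. The rod's axis is parallel to x at y 0, z 80 mm; it runs from the post to its free end at x -124 mm (pointing roughly to the robot). Highest point 104 mm above the bench.
- rod_tip (a point): Centre of the rod's free end (stand axes: the rod points to -x). Its last 7 mm taper to 6 mm diameter. From 11 to 68 mm behind this end two sprung steel leaves lie along the rod's left and right sides, standing out to 16 mm across; their first 13 mm are a ramp. They grip the bore of the cap; spool and disc pass over them with play.
- rod_root (a point): Point on the rod's axis at the post's front face. In front of it sit a set collar with brass thumb screw, a coil spring and a round aluminium plate of 33 mm diameter. The collar is clamped elsewhere each time: the plate's unloaded front face lies 25 to 41 mm from here (not measured; find it by feel). The plate yields along the rod by 3 N per mm from about 1 N; stop after 7 mm.
- spool: Spool of copper wire with grey cheeks, 40 mm diameter, 30 mm long, 0.08 to 0.17 kg. Origin at its centre, x axis along its 17.5 mm through bore; both ends alike. At the start it lies on the parts rail, bore horizontal, axis about 61 mm above the bench.
- disc: Plain steel pressure disc, 48 mm diameter, 10 mm thick, 60 g, 17.5 mm bore. Origin at its centre, x axis along the bore; both faces alike. At the start it stands on the parts rail, bore horizontal, axis about 66 mm above the bench. It spreads the cap's push over the spool.
- cap: Knurled brass cap, 28 mm diameter, 26 mm long, 80 g, bored through at 14 mm. Origin at its centre, x along the bore; ends alike. Starts on the rail, axis 55 mm up. On the rod the leaves drag on it, more along their ramp, then steady at 4 to 14 N (2 N more once disc and spool slide too), different each time; the spring adds to that. Let go, it settles, 2 to 3 N of the spring's push is lost, and friction holds the rest (up to about 7 N).
- rail: Parts rail, fixed: wooden base 236 x 60 x 12 mm, wooden end cheeks 50 mm high, and two 6 mm steel rods 16 mm apart along its x axis, tops 43 mm above the bench, on which spool, disc and cap lie in any order about 70 mm apart, bores along the rail. Origin under the centre of the base. Outside the two rods (22 mm over both) fingers have room down to the base.

How it is judged:
On the way, in this order (a step that is already met when the one before it is completed fails the run):
1. the spool is threaded on the rod, beyond its middle (y of spool in the frame of stand between -0.005 and 0.005 m and z of spool in the frame of stand between 0.075 and 0.085 m and x of spool in the frame of stand between -0.085 and -0.02 m), for 0.2 s.
2. the disc is threaded on the rod outside the spool (all of step 1 and y of disc in the frame of stand between -0.005 and 0.005 m and z of disc in the frame of stand between 0.075 and 0.085 m and x of disc in the frame of stand between -0.105 and -0.04 m), for 0.2 s.
3. the cap is on the rod and presses the disc on the spool (y of cap in the frame of stand between -0.003 and 0.003 m and z of cap in the frame of stand between 0.077 and 0.083 m and x of cap in the frame of stand between -0.1 and -0.05 m and contact force between disc and spool above 2 N), for 0.2 s.
At the end, for the whole second after the job is handed in: Spool, disc and cap are on the rod in this order from the post outward (spool and disc within 5 mm, cap within 3 mm of the rod's axis, cap square to within 0.1 rad), at rest, and with the robot clear of them the cap still presses the disc, and the disc the spool, with 2 to 10 N (all of step 2 and all of step 3 and angle between the x axis of cap and the x axis of stand, either way round below 0.1 rad and contact force between disc and spool below 10 N and contact force between cap and disc above 1.5 N and linear speed of cap below 0.01 m/s and linear speed of spool below 0.02 m/s); the robot touches nothing.
It fails at once if the disc is pressed on the spool with more than 12 N (its thin cheek would be crushed) (contact force between disc and spool above 12 N).
It also fails if it takes over 72 s, if anything falls off the work surface, if the arm or the gripper's body presses on something with over 40 N, if the wrist force passes 120 N, or if a joint passes its speed limit or range.

ROBOT

A 6-joint arm with a two-finger parallel gripper is mounted at the origin on a cart in front of the work surface, level with it; the furniture and walls round the work are solid. World frame = base frame: x ahead of the robot, y to its left, z up, the work surface at z = 0. Lengths are in m, angles in rad, forces in N, time in s.
With the tool pointing down it reaches from about 0.275 to 0.725 m from the base axis. Payload 5.6 kg.
Tool frame: the origin (TCP) lies between the finger pads; the fingertips stand 8 mm ahead of it and the grasp point (between the pads) lies 11 mm behind it (manip.tip_reach is the distance from the TCP to the fingertips, in m); z points along the fingers, x is the direction in which the jaws open and shut, and the axes are right-handed (so a half turn about z gives the same grasp; the last joint's range is limited). The gripper opens to 85 mm and grips with 20 to 120 N. Pads are 22 mm wide; open, the fingers measure 114 mm over their backs; the gripper's body (76 mm by 85 mm) begins 54 mm behind the grasp point. The pads swing forward as they close: fully open they stand 13 mm farther back than shut.
Start: joints at [1.591, 0.255, 0.108, 0, -1.424, -0.285], TCP at [0.144, 0.531, 0.239] pointing down, gripper open.
Joint ranges: [-2.95, 2.95], [-1.21, 1.97], [-1.09, 1.5], [-2.87, 1.71], [-2.94, -0.07], [-3.05, 3.05]. Speed limits (rad/s): [2.57, 2.57, 3.14, 3.14, 3.14, 3.14].

INTERFACE

Orientations are given as a rotation vector (axis times angle).
In Python, from station import manip gives the robot as it stands. The module is installed in compiled form; this text tells all that it offers.
- The arm moves only by the tool send_rows, never from a script. Its argument "steps" is one flat list of numbers, 6 for each row, row after row: the shift along the world's x, y, z in mm, then the turn, a rotation vector about the world's x, y, z in degrees. In form: [dx, dy, dz, ax, ay, az, dx, dy, dz, ax, ay, az, ...]. A call has 1 to 12 rows; each row is the pose to reach, as a shift and turn from the pose commanded when the call began; what a row does not reach only later rows make up. A row lasts 1/8 s, in which the tool goes at most 62.5 mm and 10.7 degrees, less where a joint would pass 70% of its speed; a pose out of reach is approached as far as the arm can. A call with a gripper value outside its range is refused whole. "hand" is the closure, from 0 (fully open) to 1 (shut), set as the call begins (left out, the last holds). The fingers move at their own pace and stop on an object; "grip_force" is the grip in N (left out, the last holds). Time passes only in rows, so rows that repeat a pose let the fingers close. It gives the time, the measured TCP pose, the force and the opening at its end, in the units of the state.
- manip.observe(): the state, without advancing time (a new reading comes with each control period).
- manip.snapshot(name): name is "scene" or "side" or "wrist"; returns the picture (420x560x3 uint8, red, green, blue); there is no depth.
- manip.calibration(name): a dict with "mtx" (3x3 intrinsics, pixels), "distortion" ([k1, k2, p1, p2, k3] as OpenCV has them; the pictures are not rectified), "eye" and "orientation" of the camera in the world. Camera axes: x right, y down, z forward; pixel columns grow to the right and rows downward; lengths in m; the calibration is good to about 2 mm. A picture is of the moment at which its call begins: read the wrist's pose just before it. calibration takes no time and is no camera call; for the wrist camera it gives the pose at the moment of the call.
- manip.close_job(): hands the job in, once; it reports no verdict.
The state is a dict: "t": time; "joint_positions": joint angles; "dq": joint speeds; "tau": joint torques, N m; "eef_pos": TCP position; "tool_rot": TCP orientation; "ft_force": force on the tool from outside, world axes, zero at the start; "ft_torque": the same for the moment, N m; "gripper_width": finger opening in m.
Only numpy, scipy, OpenCV 4.12 (cv2) and the standard library are available. Lean on these libraries where they do the work, as an engineer would, in place of code of your own. Each camera call takes 0.05 s, during which the arm holds its last target.

## Working session

There is one attempt and no reset: what is moved stays moved. The work goes in short steps, Python scripts to look and compute and a tool call to move; the robot and the scene stay as the last step left them, time stands still between calls to the robot, and variables do not carry over. Pictures are saved under pics/ and viewed, and the job is handed in when it is done.

Besides the shell and the picture viewer there is one more tool, called after "Call:" as a command line: name --argument value ..., lists and objects as JSON in quotes. send_rows: Moves the arm, as the interface text tells. Its arguments: {"type":"object","properties":{"steps":{"type":"array"},"hand":{"type":"number"},"grip_force":{"type":"number"}},"required":["steps"]}

```bash
mkdir -p pics; python3 - <<'E'
from station import manip
import cv2,numpy as np
s=manip.observe()
for k in s: print(k,np.round(s[k],4))
print(manip.tip_reach)
for n in ("scene","side","wrist"):
    c=manip.calibration(n); print(n,{k:np.round(v,4).tolist() for k,v in c.items()})
    im=manip.snapshot(n); cv2.imwrite(f"pics/{n}0.png",im[:,:,::-1])
E
```

```text
t 0.0
joint_positions [ 1.5906e+00  2.5570e-01  1.0700e-01 -5.0000e-04 -1.4239e+00 -2.8460e-01]
dq [-0.0007 -0.0003  0.0001 -0.0007 -0.0005  0.0003]
tau [-3.00000e-04 -3.86631e+01  2.37949e+01  5.36530e+00 -6.10000e-03
 -0.00000e+00]
eef_pos [0.1438 0.5304 0.2384]
tool_rot [ 1.9077e+00 -2.4942e+00  1.8000e-03]
ft_force [ 0.1961 -0.2071  0.1971]
ft_torque [0.0166 0.0147 0.0021]
gripper_width 0.0857
0.008
scene {'mtx': [[455.2882, 0.0, 283.5277], [0.0, 455.2882, 211.3534], [0.0, 0.0, 1.0]], 'distortion': [-0.0947, 0.0, 0.0, 0.0, 0.0], 'eye': [0.0236, -0.2087, 0.6648], 'orientation': [-2.0982, 1.1367, -0.4637]}
side {'mtx': [[503.945, 0.0, 281.0567], [0.0, 503.945, 204.5316], [0.0, 0.0, 1.0]], 'distortion': [0.0431, 0.0, 0.0, 0.0, 0.0], 'eye': [0.4237, -0.6045, 0.6398], 'orientation': [-2.2083, 0.1631, -0.0832]}
wrist {'mtx': [[329.545, 0.0, 280.4579], [0.0, 329.545, 207.1219], [0.0, 0.0, 1.0]], 'distortion': [-0.0818, 0.0, 0.0, 0.0, 0.0], 'eye': [0.2097, 0.5149, 0.3731], 'orientation': [1.7964, -2.3502, -0.3207]}
```

View pics/scene0.png

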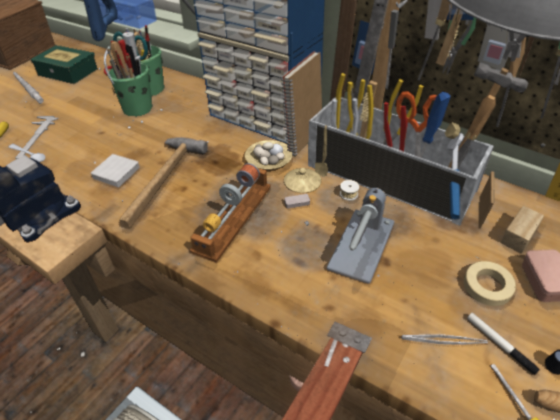

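View pics/side0.png

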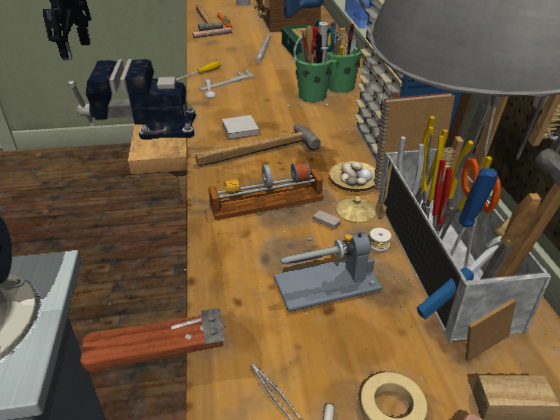

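View pics/wrist0.png

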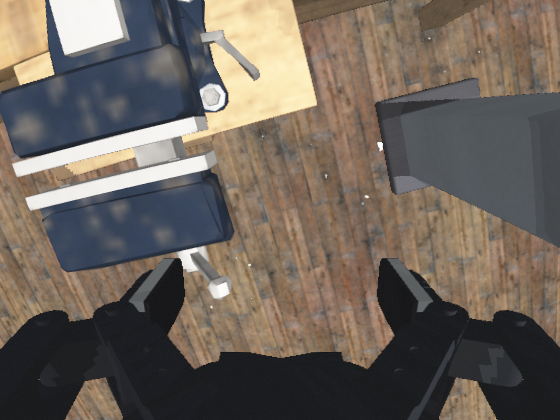

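```bash
cat > h.py <<'E'
from station import manip
import cv2,numpy as np
from scipy.spatial.transform import Rotation as R
def cam(n):
    c=manip.calibration(n); M=R.from_rotvec(c['orientation']).as_matrix()
    return np.array(c['mtx']),np.array(c['distortion']),np.array(c['eye']),M
def ray(n,px,c=None):
    K,d,e,M=c or cam(n)
    p=cv2.undistortPoints(np.array([[px]],float),K,d)[0,0]
    return e,M@np.array([p[0],p[1],1.])
def onz(n,px,z,c=None):
    e,v=ray(n,px,c); return e+v*(z-e[2])/v[2]
def proj(n,P,c=None):
    K,d,e,M=c or cam(n)
    P=np.atleast_2d(P).astype(float)
    Q=(P-e)@M
    return cv2.projectPoints(Q,np.zeros(3),np.zeros(3),K,d)[0][:,0]
def tri(obs):
    A=np.zeros((3,3));b=np.zeros(3)
    for n,px in obs:
        e,v=ray(n,px);v=v/np.linalg.norm(v);I=np.eye(3)-np.outer(v,v);A+=I;b+=I@e
    p=np.linalg.solve(A,b);return p,[np.linalg.norm((np.eye(3)-np.outer(v/np.linalg.norm(v),v/np.linalg.norm(v)))@(p-e)) for e,v in [ray(*o) for o in obs]]
E
python3 - <<'E'
import cv2
def crop(n,x,y,w,h,s,o):
    im=cv2.imread(f"pics/{n}.png")[y:y+h,x:x+w]
    cv2.imwrite(f"pics/{o}.png",cv2.resize(im,None,fx=s,fy=s,interpolation=cv2.INTER_CUBIC))
crop("scene0",185,160,90,100,6,"c1")
crop("scene0",320,180,80,105,5.7,"c2")
crop("side0",200,155,130,65,6,"c3")
crop("side0",270,225,115,90,6,"c4")
E
```

```text
(no output)
```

View pics/c1.png

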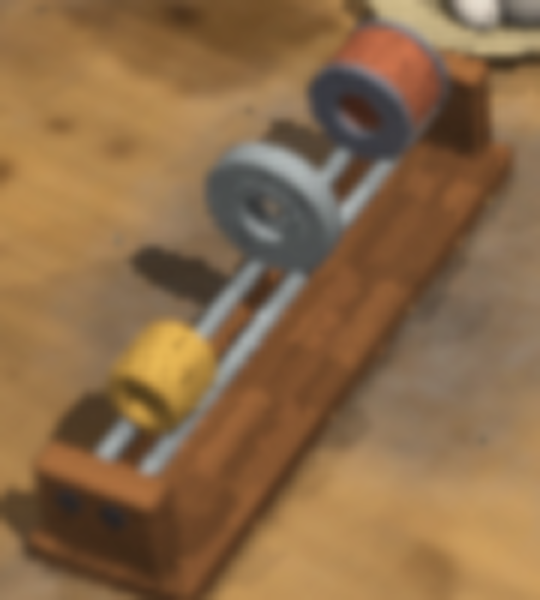

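View pics/c2.png

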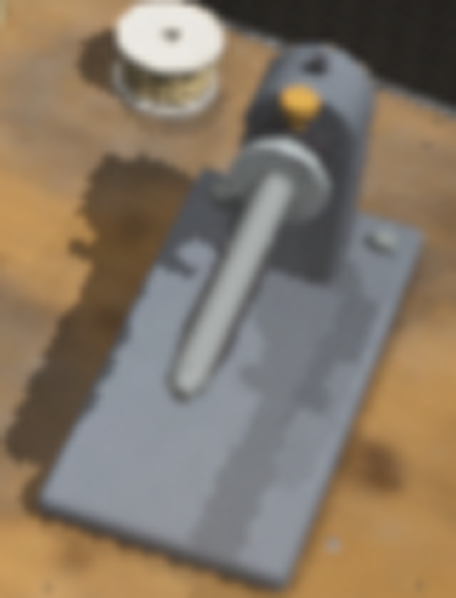

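View pics/c3.png

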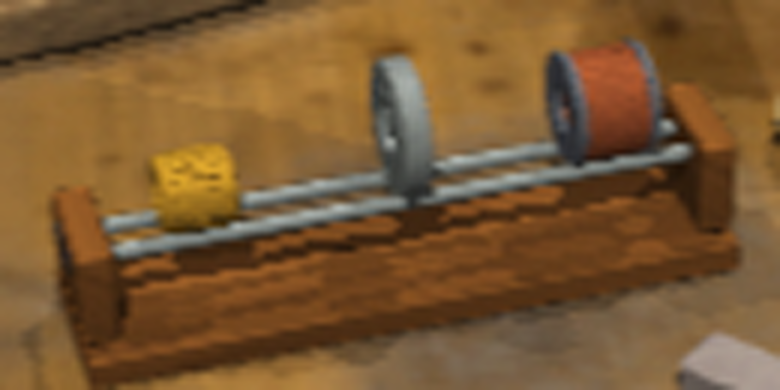

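View pics/c4.png

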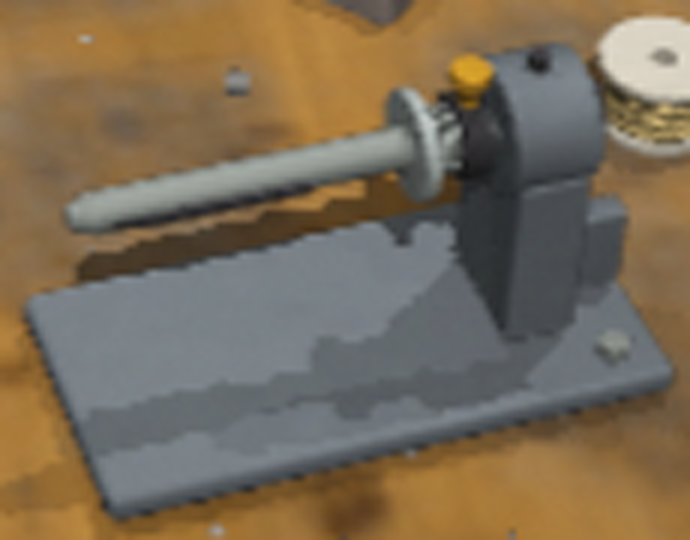

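```bash
python3 - <<'E'
from h import *
from scipy.optimize import least_squares
C={n:cam(n) for n in("scene","side")}
o={'cap':((212,222.3),(232.5,186.2),.055),'disc':((230.5,194.3),(267.2,176.7),.066),'spool':((248,175),(300.7,171.7),.061)}
P={}
for k,(a,b,z) in o.items():
    print(k,np.round(tri([("scene",a),("side",b)]),4).tolist() if 0 else [np.round(x,4) for x in tri([("scene",a),("side",b)])], onz("scene",a,z).round(4),onz("side",b,z).round(4))
pts=np.array([[-.125,.042,.013],[-.125,-.042,.013],[.045,-.042,.013],[-.124,0,.08]])
ob={'scene':[(327.4,267.2),(370,280.9),(394.2,221.2),(352.1,247.5)],'side':[(275,274.7),(288.7,309.2),(381.3,287.5),(282.5,260.5)]}
for n in ob:
    print(n,[onz(n,p,q[2]).round(4).tolist() for p,q in zip(ob[n],pts)])
def W(p): 
    c,s=np.cos(p[2]),np.sin(p[2]);return pts@np.array([[c,s,0],[-s,c,0],[0,0,1]])+[p[0],p[1],0]
def f(p,ns): return np.concatenate([(proj(n,W(p),C[n])-np.array(ob[n])).ravel() for n in ns])
for ns in (['scene'],['side'],['scene','side']):
    r=least_squares(f,[.5,.03,0],args=(ns,)); print(ns,r.x.round(4),r.fun.reshape(-1,2).round(1).tolist())
E
```

```text
cap [array([0.4509, 0.249 , 0.0516]), array([0.0004, 0.0004])] [0.4481 0.246  0.055 ] [0.451  0.2447 0.055 ]
disc [array([0.5244, 0.2608, 0.0609]), array([0.0004, 0.0004])] [0.5206 0.2572 0.066 ] [0.5233 0.2526 0.066 ]
spool [array([0.5963, 0.2713, 0.0581]), array([0.0011, 0.0011])] [0.5922 0.2678 0.061 ] [0.5962 0.2686 0.061 ]
scene [[0.5023, 0.0239, 0.013], [0.5159, -0.0557, 0.013], [0.6783, -0.0312, 0.013], [0.5134, -0.0143, 0.08]]
side [[0.5072, 0.0231, 0.013], [0.5183, -0.0581, 0.013], [0.6816, -0.0333, 0.013], [0.5147, -0.0139, 0.08]]
['scene'] [0.6327 0.004  0.1558] [[-0.9, -0.6], [0.6, 0.4], [0.8, -1.7], [-0.3, 1.4]]
['side'] [0.6354 0.0022 0.1471] [[-1.1, -0.9], [-0.3, -0.2], [2.4, -0.5], [-1.0, 1.0]]
['scene', 'side'] [0.6345 0.0032 0.1509] [[-0.4, -1.3], [1.0, -0.1], [1.5, -2.0], [0.2, 0.8], [-1.7, -1.0], [-0.8, -0.4], [1.8, -1.0], [-1.6, 0.8]]
```

```bash
python3 - <<'E'
from h import *
s=manip.observe();T=R.from_rotvec(s['tool_rot']).as_matrix();print(T.round(3))
K,d,e,M=cam('wrist')
print('cam in tool',(T.T@(e-s['eef_pos'])).round(4),'\n',(T.T@M).round(3))
yaw=.152
for sg in(1,-1):
    x=sg*np.array([-np.sin(yaw),np.cos(yaw),0]);z=np.array([0,0,-1.]);D=np.c_[x,np.cross(z,x),z]
    print(sg,np.rad2deg(R.from_matrix(D@T.T).as_rotvec()).round(2))
E
```

```text
[[-0.262 -0.965 -0.   ]
 [-0.965  0.262 -0.001]
 [ 0.001 -0.    -1.   ]]
cam in tool [-0.002  -0.0677 -0.1346] 
 [[ 1.    -0.    -0.   ]
 [ 0.     0.963  0.269]
 [ 0.    -0.269  0.963]]
1 [-0.0000e+00 -1.1000e-01 -1.5611e+02]
-1 [ 0.08 -0.   23.89]
```

Call:
send_rows --steps '[45,-50,0,0,0,6,89,-100,0,0,0,12,134,-150,0,0,0,18,178,-200,0,0,0,24,222,-250,0,0,0,24,267,-300,0,0,0,24,311,-350,-10,0,0,24,356,-400,-20,0,0,24,356,-400,-20,0,0,24,356,-400,-20,0,0,24]' --hand 0

```text
t: 1.4
eef_pos: [0.5006, 0.1287, 0.218]
tool_rot: [2.38, -2.047, -0.001]
ft_force: [0.7, -0.6, -0.3]
gripper_width: 0.0856
```

```bash
python3 - <<'E'
from h import *
s=manip.observe();print(s['t'],s['eef_pos'],s['tool_rot'],s['ft_force'],s['joint_positions'].round(2) if hasattr(s['joint_positions'],'round') else s['joint_positions'])
c=cam('wrist');im=manip.snapshot('wrist');cv2.imwrite('pics/w1.png',im[:,:,::-1])
np.savez('w1.npz',K=c[0],d=c[1],e=c[2],M=c[3])
E
```

```text
1.4 [0.50060771 0.12872661 0.21801615] [ 2.38007743e+00 -2.04693726e+00 -1.25129250e-03] [ 0.72294846 -0.56164791 -0.33372849] [ 0.55  0.2  -0.02 -0.   -1.36  1.17]
```

View pics/w1.png

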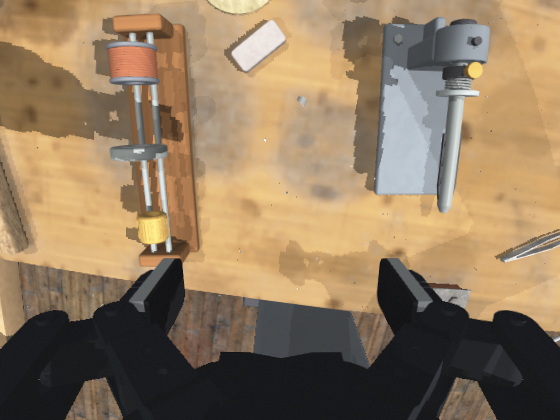

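```bash
python3 - <<'E'
import cv2
im=cv2.imread("pics/w1.png")
f=lambda x,y,w,h,s:cv2.resize(im[y:y+h,x:x+w],None,fx=s,fy=s,interpolation=cv2.INTER_CUBIC)
cv2.imwrite("pics/d1.png",f(95,5,120,145,4))
cv2.imwrite("pics/d2.png",f(95,135,120,140,4))
cv2.imwrite("pics/d3.png",f(370,10,130,145,4))
cv2.imwrite("pics/d4.png",f(365,120,130,100,4))
E
```

```text
(no output)
```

View pics/d1.png

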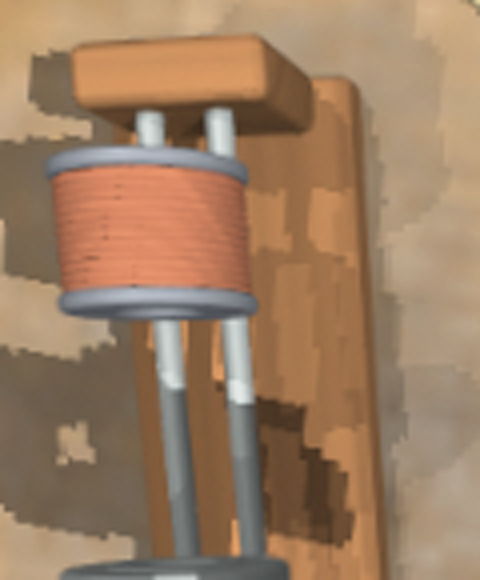

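View pics/d2.png

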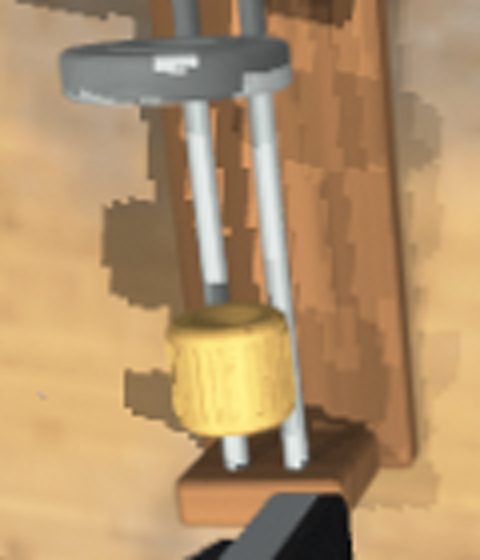

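View pics/d3.png

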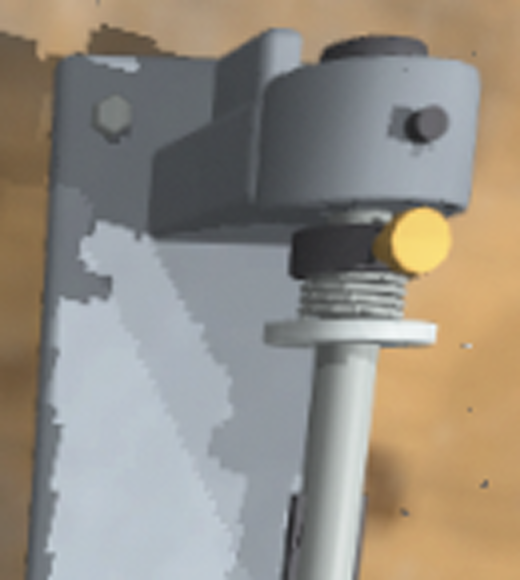

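View pics/d4.png

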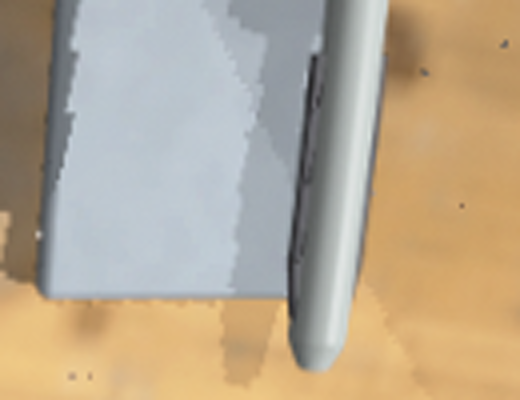

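```bash
python3 - <<'E'
from h import *
a=np.load('w1.npz');c=(a['K'],a['d'],a['e'],a['M'])
print('eye',c[2])
def g(nm,p,z): print(nm,onz('wrist',p,z,c).round(4))
for p in((443.5,210),(452.5,155),(454,120),(456.6,97.5)): g('rod',p,.08)
g('railnear',(161.5,251.8),.042);g('railfar',(141.3,33),.042)
g('spool',(133,61),.081);g('spool sil',(133,63),.061);g('disc top',(138.7,150.5),.09);g('cap top',(153.7,230),.069);g('cap sil',(153.2,228),.055)
r0=onz('wrist',(443.5,210),.08,c);r1=onz('wrist',(456.6,97.5),.08,c);v=r1-r0;print('rod yaw',np.arctan2(v[1],v[0]))
r0=onz('wrist',(161.5,251.8),.042,c);r1=onz('wrist',(141.3,33),.042,c);v=r1-r0;print('rail yaw',np.arctan2(v[1],v[0]))
for z in(.0965,.08): g('plate',(456,95.5),z)
# grabbing dims check: plate dia
print(np.linalg.norm(onz('wrist',(370+264/4,10+333/4),.08,c)-onz('wrist',(370+437/4,10+333/4),.08,c)))
E
```

```text
eye [0.56838817 0.14112238 0.35245802]
rod [ 0.5113 -0.0127  0.08  ]
rod [ 0.5593 -0.0071  0.08  ]
rod [ 0.5874 -0.0006  0.08  ]
rod [0.6052 0.002  0.08  ]
railnear [0.4164 0.242  0.042 ]
railfar [0.6216 0.2732 0.042 ]
spool [0.5934 0.2618 0.081 ]
spool sil [0.5936 0.2706 0.061 ]
disc top [0.5251 0.2496 0.09  ]
cap top [0.4503 0.2415 0.069 ]
cap sil [0.4465 0.2471 0.055 ]
rod yaw 0.15506375748938048
rail yaw 0.15094233679852373
plate [0.6043 0.0113 0.0965]
plate [0.6066 0.0029 0.08  ]
0.036878783347170464
```

Call:
send_rows --steps '[31,46,0,0,0,0,62,92,-20,0,0,0,93,139,-60,0,0,0,93,139,-105,0,0,0,93,139,-105,0,0,0,93,139,-105,0,0,0]'

```text
t: 2.2
eef_pos: [0.5935, 0.2703, 0.1169]
tool_rot: [-2.385, 2.041, -0.003]
ft_force: [-0.6, -0.0, -0.1]
gripper_width: 0.0852
```

```bash
python3 - <<'E'
from h import *
s=manip.observe();print(s['t'],s['eef_pos'],s['tool_rot'],s['ft_force'])
T=R.from_rotvec(s['tool_rot']).as_matrix();print('yaw',np.arctan2(T[0,0],-T[1,0]))
c=cam('wrist');im=manip.snapshot('wrist');cv2.imwrite('pics/w2.png',im[:,:,::-1])
np.savez('w2.npz',K=c[0],d=c[1],e=c[2],M=c[3])
u=np.array([np.cos(.152),np.sin(.152),0])
P=s['eef_pos']
print(proj('wrist',[[P[0],P[1],.061],[P[0],P[1],.081]]+[list(P+[0,0,.061-P[2]]+u*k) for k in(-.05,.05)],c))
E
```

```text
2.2 [0.59348711 0.2703097  0.11694881] [-2.38491775  2.04092112 -0.00286073] [-0.64041308 -0.04031655 -0.08133268]
yaw 0.1551378295858218
[[283.91460507 231.5424461 ]
 [284.25105221 243.68225753]
 [283.48165534 303.14008325]
 [284.37743474 149.25365511]]
```

View pics/w2.png

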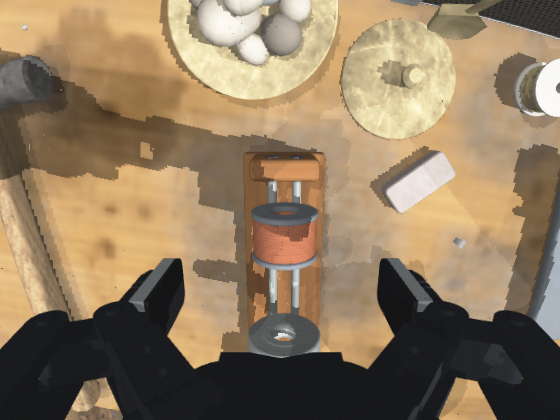

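Call:
send_rows --steps '[0,-1,-35,0,0,0,0,-1,-70,0,0,0,0,-1,-70,0,0,0,0,-1,-70,0,0,0]'

```text
t: 2.75
eef_pos: [0.5945, 0.2694, 0.0476]
tool_rot: [-2.383, 2.041, -0.003]
ft_force: [0.7, -1.2, 0.1]
gripper_width: 0.0854
```

Call:
send_rows --steps '[0,0,0,0,0,0,0,0,0,0,0,0,0,0,0,0,0,0,0,0,0,0,0,0]' --hand 1 --grip_force 40

```text
t: 3.25
eef_pos: [0.5936, 0.2681, 0.0455]
tool_rot: [-2.386, 2.043, -0.003]
ft_force: [-0.2, -4.2, 6.4]
gripper_width: 0.0381
```

Call:
send_rows --steps '[0,0,0,0,0,0,0,0,0,0,0,0]'

```text
t: 3.5
eef_pos: [0.5936, 0.2681, 0.0455]
tool_rot: [-2.386, 2.044, -0.003]
ft_force: [-0.8, -3.4, 5.8]
gripper_width: 0.0387
```

```bash
python3 - <<'E'
from h import *
s=manip.observe();print(s['t'],s['eef_pos'],s['ft_force'],s['ft_torque'],s['gripper_width'])
im=manip.snapshot('wrist');cv2.imwrite('pics/w3.png',im[:,:,::-1])
E
```

```text
3.5 [0.59356924 0.26813618 0.04546633] [-0.81190241 -3.41034956  5.84856717] [-1.30083156  0.10427181 -0.01476439] 0.038655771086483166
```

View pics/w3.png

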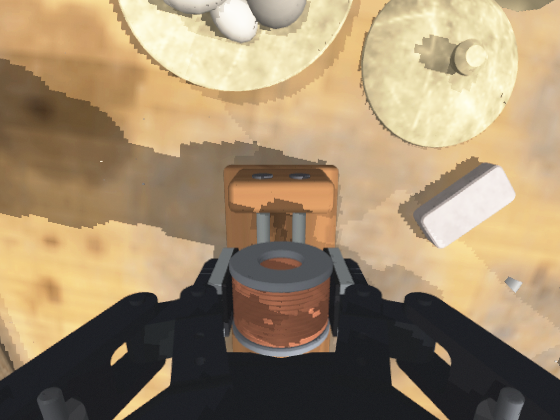

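Call:
send_rows --steps '[0,0,40,0,0,0,0,0,80,0,0,0,-21,-48,80,0,0,0,-42,-96,80,0,0,0,-63,-144,80,0,0,0,-84,-192,80,0,0,0,-105,-240,80,0,0,0,-127,-288,80,0,0,0,-127,-288,80,0,0,0,-127,-288,80,0,0,0,-127,-288,80,0,0,0]'

```text
t: 4.92
eef_pos: [0.4664, -0.0184, 0.1242]
tool_rot: [-2.387, 2.043, 0.0]
ft_force: [0.9, -0.4, -0.2]
gripper_width: 0.0384
```

```bash
python3 - <<'E'
from h import *
s=manip.observe();print(s['t'],s['eef_pos'],s['tool_rot'],s['ft_force'],s['ft_torque'],s['gripper_width'])
c=cam('wrist');im=manip.snapshot('wrist');cv2.imwrite('pics/w4.png',im[:,:,::-1])
np.savez('w4.npz',K=c[0],d=c[1],e=c[2],M=c[3],P=s['eef_pos'])
E
```

```text
4.925 [ 0.46636734 -0.01836141  0.12417704] [-2.38652071e+00  2.04270969e+00  1.94020140e-04] [ 0.88651923 -0.42065167 -0.17541297] [ 0.02352013  0.00691994 -0.04244385] 0.03836150365775857
```

View pics/w4.png

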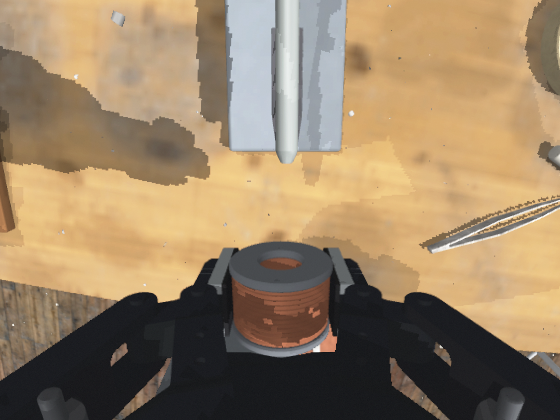

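```bash
python3 - <<'E'
import cv2
im=cv2.imread("pics/w4.png")
f=lambda x,y,w,h,s:cv2.resize(im[y:y+h,x:x+w],None,fx=s,fy=s,interpolation=cv2.INTER_CUBIC)
cv2.imwrite("pics/e1.png",f(250,0,80,180,3.3))
cv2.imwrite("pics/e2.png",f(210,230,150,135,5))
E
```

```text
(no output)
```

View pics/e1.png

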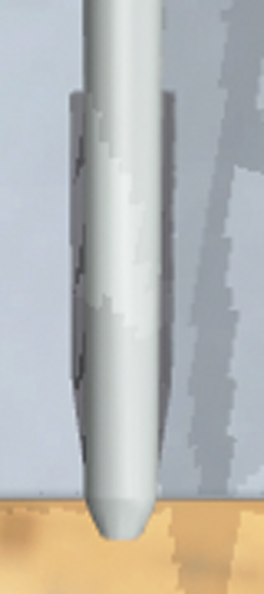

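View pics/e2.png

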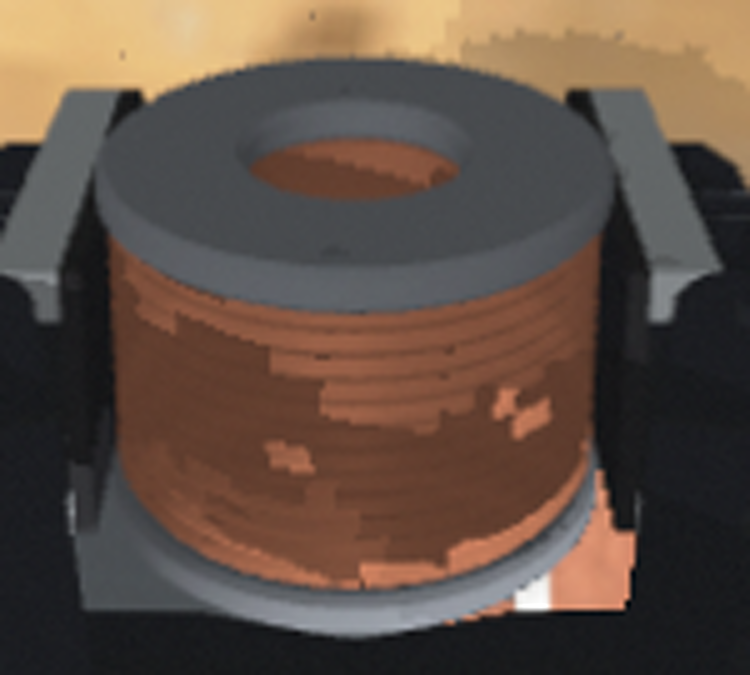

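```bash
python3 - <<'E'
from h import *
a=np.load('w4.npz');c=(a['K'],a['d'],a['e'],a['M']);P=a['P']
s=manip.observe();T=R.from_rotvec(s['tool_rot']).as_matrix()
print('tool x',T[:,0],'yaw',np.arctan2(T[0,0],-T[1,0]))
for nm,p in(('tip',(287.6,161.5)),('mid',(287.4,91)),('up',(287.3,0.5))):
    w=onz('wrist',p,.08,c);print(nm,w.round(4),'tool',(T.T@(w-P)).round(4))
# bore centre of spool face: z = P z+.0155
zz=P[2]+.0155
for nm,p in(('bore',(280.9,210+0)),('face far',(281.1,263))):
    w=onz('wrist',(p[0],263),zz,c);print(nm,w.round(4),'tool',(T.T@(w-P)).round(4))
# pads symmetric: inner top edges
for p in((210+110/5,230+92/5),(210+588/5,230+92/5)):
    w=onz('wrist',p,zz,c);print('pad',(T.T@(w-P)).round(4))
E
```

```text
tool x [ 1.54580853e-01 -9.87980132e-01 -1.37141478e-04] yaw 0.1552031944833573
tip [ 0.5105 -0.0133  0.08  ] tool [ 0.0018 -0.0444  0.0442]
mid [ 0.5467 -0.0074  0.08  ] tool [ 0.0016 -0.0811  0.0442]
up [ 5.897e-01 -4.000e-04  8.000e-02] tool [ 0.0014 -0.1246  0.0442]
bore [ 0.4783 -0.0146  0.1397] tool [-0.0019 -0.0124 -0.0155]
face far [ 0.4784 -0.0147  0.1397] tool [-0.0018 -0.0124 -0.0155]
pad [-0.021  -0.0186 -0.0155]
pad [ 0.0163 -0.0186 -0.0155]
```

Call:
send_rows --steps '[0.5,-3.5,-30,0,0,0,0.5,-3.5,-60,0,0,0,0.5,-3.5,-60,0,0,0,0.5,-3.5,-60,0,0,0]'

```text
t: 5.48
eef_pos: [0.4674, -0.0222, 0.0653]
tool_rot: [-2.386, 2.042, -0.002]
ft_force: [0.6, -0.1, -1.2]
gripper_width: 0.0387
```

```bash
python3 - <<'E'
from h import *
s=manip.observe();print(s['t'],s['eef_pos'],s['tool_rot'],s['ft_force'],s['ft_torque'],s['gripper_width'])
c=cam('wrist');im=manip.snapshot('wrist')[:,:,::-1];cv2.imwrite('pics/w5.png',im)
np.savez('w5.npz',K=c[0],d=c[1],e=c[2],M=c[3],P=s['eef_pos'],T=R.from_rotvec(s['tool_rot']).as_matrix())
cv2.imwrite("pics/e3.png",cv2.resize(im[150:350,200:370],None,fx=3,fy=3,interpolation=cv2.INTER_CUBIC))
im=manip.snapshot('side')[:,:,::-1];cv2.imwrite("pics/e4.png",cv2.resize(im[195:320,210:390],None,fx=4.4,fy=4.4,interpolation=cv2.INTER_CUBIC))
E
```

```text
5.475 [ 0.46741469 -0.02223257  0.06529785] [-2.38642580e+00  2.04200025e+00 -1.88037480e-03] [ 0.63757146 -0.13359114 -1.22897971] [ 0.03139151 -0.02652805 -0.01656595] 0.03874514229703679
```

View pics/e3.png

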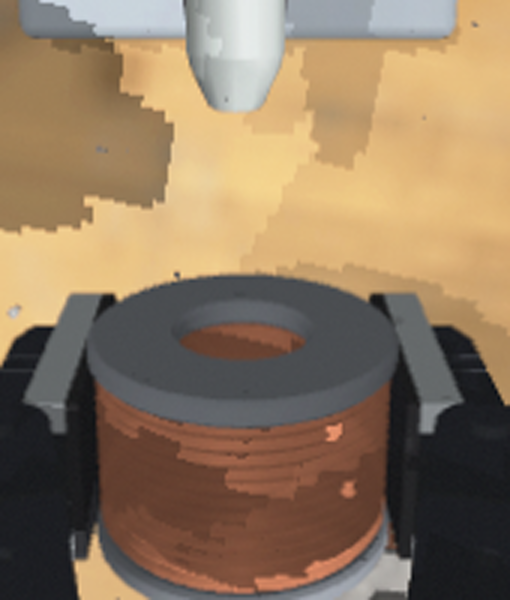

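View pics/e4.png

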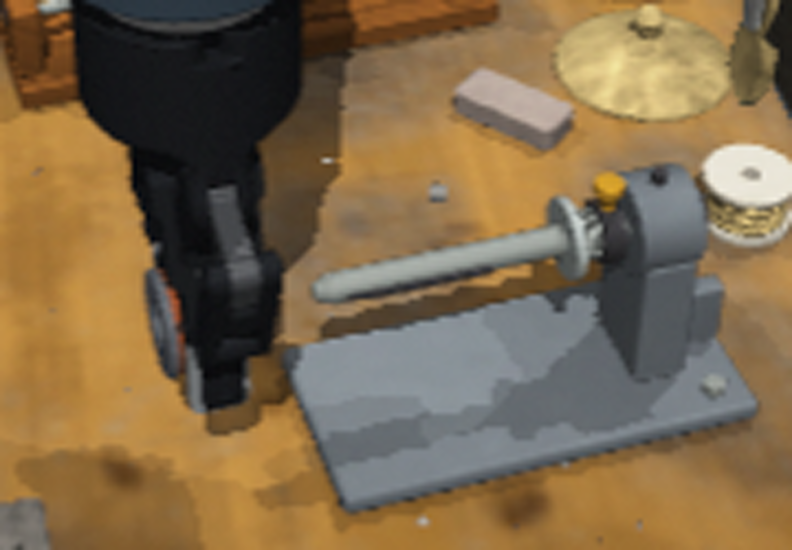

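```bash
python3 - <<'E'
from h import *
a=np.load('w5.npz');c=(a['K'],a['d'],a['e'],a['M']);P=a['P'];T=a['T']
for p in((278.3,184),(278.8,152)):
    w=onz('wrist',p,.08,c);print(w.round(4),(T.T@(w-P)).round(4))
w=onz('wrist',(282,262),P[2]+.0155,c);print(w.round(4),(T.T@(w-P)).round(4))
u=-T[:,1];C=P+np.array([0,0,.0155])
print('outer face',proj('side',[C-u*.015,C-u*.0175,C-u*.0175+[0,0,.02],C-u*.0175-[0,0,.02]]))
E
```

```text
[ 0.5104 -0.0126  0.08  ] [-0.0028 -0.044  -0.0146]
[ 0.5221 -0.011   0.08  ] [-0.0026 -0.0558 -0.0146]
[ 0.4799 -0.0188  0.0808] [-0.0014 -0.0128 -0.0155]
outer face [[244.69344003 268.71291009]
 [243.15498414 269.04621609]
 [242.59721081 259.72881475]
 [243.69538038 278.09293543]]
```

Call:
send_rows --steps '[6,2.3,-0.5,0,0,0,13,3.4,-0.5,0,0,0,20,4.4,-0.5,0,0,0,26,5.4,-0.5,0,0,0,26,5.4,-0.5,0,0,0]'

```text
t: 6.2
eef_pos: [0.4928, -0.0172, 0.0636]
tool_rot: [2.386, -2.044, -0.0]
ft_force: [0.1, 0.7, -1.2]
gripper_width: 0.0392
```

```bash
python3 - <<'E'
from h import *
s=manip.observe();print(s['t'],s['eef_pos'],s['ft_force'],s['gripper_width'])
im=manip.snapshot('wrist')[:,:,::-1]
cv2.imwrite("pics/e5.png",cv2.resize(im[100:350,200:370],None,fx=2.4,fy=2.4,interpolation=cv2.INTER_CUBIC))
E
```

```text
6.2 [ 0.49284841 -0.01722345  0.06364421] [ 0.0792293   0.73457977 -1.24233766] 0.039158016204060855
```

View pics/e5.png

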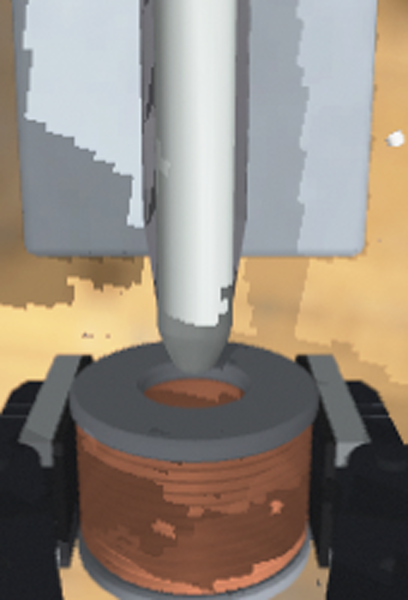

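Call:
send_rows --steps '[5,0.8,0,0,0,0,10,1.5,0,0,0,0,15,2.3,0,0,0,0,20,3.1,0,0,0,0]'

```text
t: 6.75
eef_pos: [0.5128, -0.0141, 0.0638]
tool_rot: [-2.386, 2.044, -0.0]
ft_force: [-0.3, 0.1, -1.0]
gripper_width: 0.0389
```

Call:
send_rows --steps '[8,1.2,0,0,0,0,16,2.4,0,0,0,0,24,3.7,0,0,0,0,30,4.6,0,0,0,0,30,4.6,0,0,0,0]'

```text
t: 7.38
eef_pos: [0.5428, -0.0095, 0.0636]
tool_rot: [2.386, -2.044, -0.0]
ft_force: [0.1, -0.1, -0.7]
gripper_width: 0.0389
```

```bash
python3 - <<'E'
from h import *
s=manip.observe();print(s['t'],s['eef_pos'],s['ft_force'],s['ft_torque'],s['gripper_width'])
im=manip.snapshot('wrist')[:,:,::-1]
cv2.imwrite("pics/e6.png",cv2.resize(im[50:370,180:390],None,fx=1.8,fy=1.8,interpolation=cv2.INTER_CUBIC))
E
```

```text
7.375 [ 0.54277091 -0.00951928  0.06362945] [ 0.08548929 -0.05763085 -0.74849626] [-0.0582454   0.04431977 -0.00742154] 0.038879730226721074
```

View pics/e6.png

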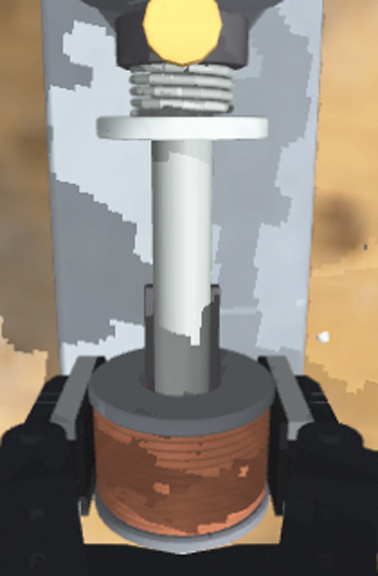

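Call:
send_rows --steps '[8,1.2,0,0,0,0,16,2.4,0,0,0,0,24,3.7,0,0,0,0,32,4.9,0,0,0,0,32,4.9,0,0,0,0]'

```text
t: 8.05
eef_pos: [0.575, -0.0046, 0.0636]
tool_rot: [-2.386, 2.044, -0.0]
ft_force: [-0.1, 0.5, -1.6]
gripper_width: 0.0385
```

```bash
python3 - <<'E'
from h import *
s=manip.observe();print(s['t'],s['eef_pos'],s['ft_force'],s['ft_torque'],s['gripper_width'])
im=manip.snapshot('wrist')[:,:,::-1]
cv2.imwrite("pics/e7.png",cv2.resize(im[50:370,180:390],None,fx=1.8,fy=1.8,interpolation=cv2.INTER_CUBIC))
E
```

```text
8.05 [ 0.57498802 -0.00455931  0.06359667] [-0.05236416  0.46835117 -1.62859363] [0.05122277 0.04122566 0.02756871] 0.03848704830757494
```

View pics/e7.png

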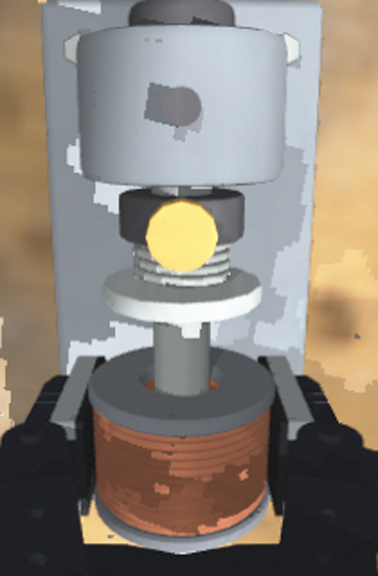

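Call:
send_rows --steps '[5,0.8,0,0,0,0,10,1.5,0,0,0,0,10,1.5,0,0,0,0]'

```text
t: 8.48
eef_pos: [0.5847, -0.0031, 0.0637]
tool_rot: [-2.386, 2.044, -0.0]
ft_force: [0.3, -0.2, 0.3]
gripper_width: 0.0383
```

Call:
send_rows --steps '[2,0.3,0,0,0,0,3,0.5,0,0,0,0,3,0.5,0,0,0,0]'

```text
t: 8.85
eef_pos: [0.5875, -0.0027, 0.0638]
tool_rot: [-2.386, 2.044, -0.0]
ft_force: [-0.4, 0.6, -1.3]
gripper_width: 0.0394
```

Call:
send_rows --steps '[2,0.3,0,0,0,0,2,0.3,0,0,0,0]'

```text
t: 9.1
eef_pos: [0.5895, -0.0024, 0.0638]
tool_rot: [-2.386, 2.044, -0.0]
ft_force: [-0.6, 0.8, -1.6]
gripper_width: 0.0385
```

```bash
python3 - <<'E'
from h import *
s=manip.observe();print(s['t'],s['eef_pos'],s['ft_force'],s['ft_torque'],s['gripper_width'])
im=manip.snapshot('wrist')[:,:,::-1]
cv2.imwrite("pics/e8.png",cv2.resize(im[150:350,200:370],None,fx=3,fy=3,interpolation=cv2.INTER_CUBIC))
E
```

```text
9.1 [ 0.58953667 -0.00235088  0.06377898] [-0.56211068  0.78859931 -1.64646708] [-0.02809747  0.01456358  0.00818635] 0.03851624415757379
```

View pics/e8.png

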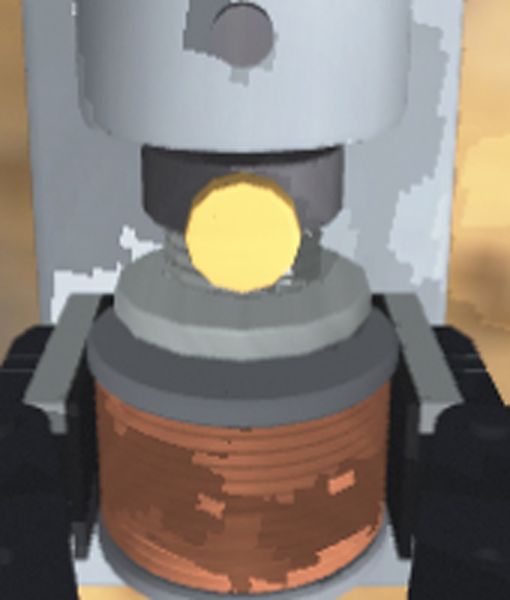

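Call:
send_rows --steps '[1.5,0.2,0,0,0,0,1.5,0.2,0,0,0,0]'

```text
t: 9.4
eef_pos: [0.591, -0.0022, 0.0638]
tool_rot: [2.386, -2.044, 0.0]
ft_force: [-0.8, 1.3, -1.5]
gripper_width: 0.0386
```

Call:
send_rows --steps '[1.5,0.2,0,0,0,0,1.5,0.2,0,0,0,0]'

```text
t: 9.65
eef_pos: [0.5925, -0.0019, 0.0638]
tool_rot: [-2.386, 2.044, -0.0]
ft_force: [-0.6, -0.4, -0.1]
gripper_width: 0.0387
```

Call:
send_rows --steps '[1.5,0.2,0,0,0,0,1.5,0.2,0,0,0,0]'

```text
t: 9.9
eef_pos: [0.5934, -0.0018, 0.0636]
tool_rot: [2.385, -2.043, -0.001]
ft_force: [-2.4, 0.5, 0.1]
gripper_width: 0.039
```

Call:
send_rows --steps '[1,0.2,0,0,0,0,1,0.2,0,0,0,0]'

```text
t: 10.15
eef_pos: [0.5942, -0.0017, 0.0636]
tool_rot: [2.385, -2.043, -0.002]
ft_force: [-4.1, -0.6, 1.6]
gripper_width: 0.0388
```

Call:
send_rows --steps '[0,0,0,0,0,0]'

```text
t: 10.28
eef_pos: [0.5943, -0.0017, 0.0636]
tool_rot: [2.385, -2.043, -0.001]
ft_force: [-5.3, -0.5, 1.2]
gripper_width: 0.039
```

```bash
python3 - <<'E'
from h import *
s=manip.observe();print(s['t'],s['eef_pos'],s['ft_force'],s['ft_torque'],s['gripper_width'])
E
```

```text
10.275 [ 0.59429031 -0.00173072  0.06361078] [-5.32547843 -0.46740981  1.23856798] [-0.17578996  1.65783096  0.05117878] 0.03896387246935687
```

Call:
send_rows --steps '[-1.5,-0.2,0,0,0,0,-1.5,-0.2,0,0,0,0]'

```text
t: 10.52
eef_pos: [0.5935, -0.0018, 0.0637]
tool_rot: [-2.386, 2.044, -0.0]
ft_force: [-2.0, 0.1, -1.3]
gripper_width: 0.0389
```

Call:
send_rows --steps '[0,0,0,0,0,0,0,0,0,0,0,0,0,0,0,0,0,0,0,0,40,0,0,0,0,0,80,0,0,0,0,0,80,0,0,0]' --hand 0

```text
t: 11.28
eef_pos: [0.596, -0.0016, 0.148]
tool_rot: [-2.382, 2.039, -0.009]
ft_force: [-0.3, -0.5, -0.5]
gripper_width: 0.0855
```

```bash
python3 - <<'E'
from h import *
s=manip.observe();print(s['t'],s['eef_pos'],s['ft_force'],s['ft_torque'],s['gripper_width'])
c=cam('wrist');im=manip.snapshot('wrist')[:,:,::-1]
np.savez('w9.npz',K=c[0],d=c[1],e=c[2],M=c[3],P=s['eef_pos'],T=R.from_rotvec(s['tool_rot']).as_matrix())
cv2.imwrite("pics/w9.png",im)
im=manip.snapshot('side')[:,:,::-1];cv2.imwrite("pics/e10.png",cv2.resize(im[150:320,190:390],None,fx=4,fy=3.5,interpolation=cv2.INTER_CUBIC))
E
```

```text
11.275 [ 0.59597648 -0.00155972  0.14797443] [-0.27292299 -0.52948032 -0.49345713] [ 0.01007316 -0.03660482  0.02044839] 0.08547398965181424
```

View pics/w9.png

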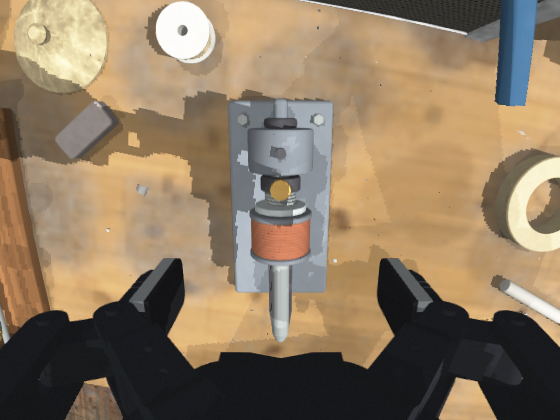

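View pics/e10.png

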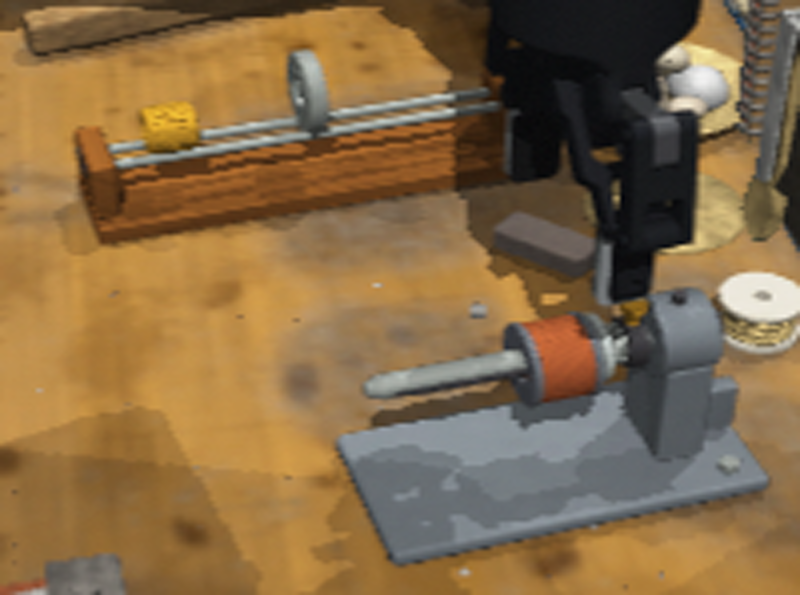

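Call:
send_rows --steps '[-14,52,0,0,0,0,-28,104,0,0,0,0,-42,156,0,0,0,0,-56,208,0,0,0,0,-69,259,-18,0,0,0,-69,259,-18,0,0,0,-69,259,-18,0,0,0]'

```text
t: 12.25
eef_pos: [0.524, 0.2569, 0.1248]
tool_rot: [2.385, -2.042, -0.0]
ft_force: [-0.1, -0.4, 0.2]
gripper_width: 0.0857
```

```bash
python3 - <<'E'
from h import *
s=manip.observe();print(s['t'],s['eef_pos'],s['tool_rot'],s['ft_force'])
T=R.from_rotvec(s['tool_rot']).as_matrix();print('yaw',np.arctan2(T[0,0],-T[1,0]))
c=cam('wrist');im=manip.snapshot('wrist');cv2.imwrite('pics/w11.png',im[:,:,::-1])
P=s['eef_pos']
u=-T[:,1]
print(proj('wrist',[[P[0],P[1],.066],[P[0],P[1],.09]]+[P+u*k+[0,0,.09-P[2]] for k in(.005,-.005)],c))
E
```

```text
12.25 [0.52401315 0.25692758 0.12482409] [ 2.38497283e+00 -2.04183272e+00 -2.11374876e-04] [-0.14290064 -0.3910925   0.23848787]
yaw 0.15471988226757158
[[283.74122906 229.56496916]
 [284.19045659 244.1673724 ]
 [284.21516719 235.66105035]
 [284.16573036 252.53678107]]
```

View pics/w11.png

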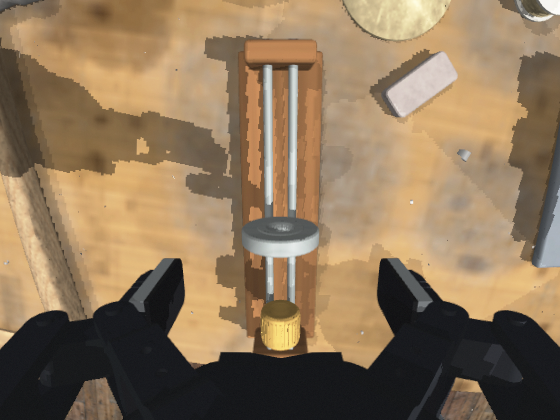

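```bash
python3 - <<'E'
import cv2
im=cv2.imread("pics/w11.png")
cv2.imwrite("pics/e12.png",cv2.resize(im[205:270,230:330],None,fx=7,fy=7,interpolation=cv2.INTER_CUBIC))
E
```

```text
(no output)
```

View pics/e12.png

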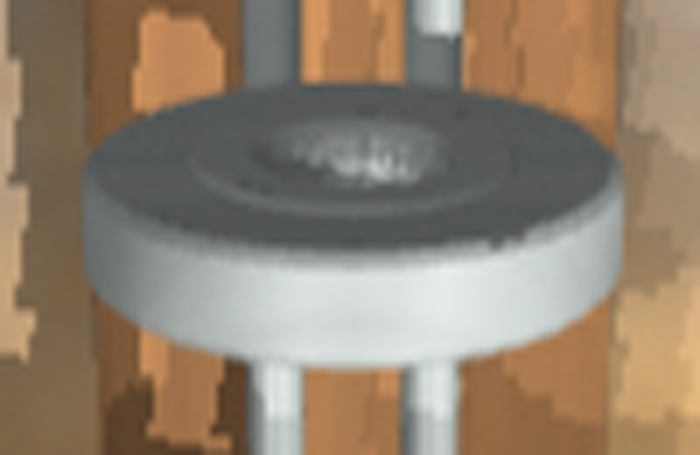

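Call:
send_rows --steps '[-3,-0.5,-35,0,0,0,-3,-0.5,-74,0,0,0,-3,-0.5,-74,0,0,0,-3,-0.5,-74,0,0,0]'

```text
t: 12.8
eef_pos: [0.5227, 0.2565, 0.0535]
tool_rot: [-2.384, 2.043, -0.002]
ft_force: [0.5, 0.1, 1.0]
gripper_width: 0.0855
```

Call:
send_rows --steps '[0,0,0,0,0,0,0,0,0,0,0,0,0,0,0,0,0,0,0,0,0,0,0,0,0,0,0,0,0,0]' --hand 1 --grip_force 40

```text
t: 13.42
eef_pos: [0.5221, 0.2571, 0.053]
tool_rot: [-2.385, 2.042, -0.001]
ft_force: [-1.0, 0.5, 5.3]
gripper_width: 0.0462
```

```bash
python3 - <<'E'
from h import *
s=manip.observe();print(s['t'],s['eef_pos'],s['tool_rot'],s['ft_force'],s['ft_torque'],s['gripper_width'])
im=manip.snapshot('wrist')[:,:,::-1]
cv2.imwrite("pics/e13.png",cv2.resize(im[150:370,180:390],None,fx=2.7,fy=2.7,interpolation=cv2.INTER_CUBIC))
E
```

```text
13.425 [0.5220599  0.25707314 0.05295387] [-2.38497136e+00  2.04215596e+00 -1.35888175e-03] [-1.00286308  0.52169213  5.33524393] [-0.14824032  0.36694837  0.02579017] 0.046161388410036135
```

View pics/e13.png

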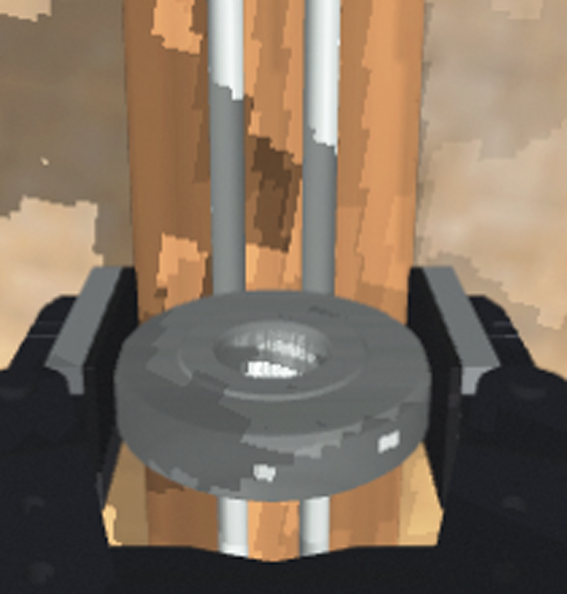

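Call:
send_rows --steps '[0,0,40,0,0,0,0,0,75,0,0,0,-10,-56,75,0,0,0,-20,-112,75,0,0,0,-32,-168,75,0,0,0,-44,-224,75,0,0,0,-56,-278.5,75,0,0,0,-56,-278.5,45,0,0,0,-56,-278.5,13.5,0,0,0,-56,-278.5,13.5,0,0,0,-56,-278.5,13.5,0,0,0]'

```text
t: 14.85
eef_pos: [0.4662, -0.0216, 0.0663]
tool_rot: [-2.386, 2.043, -0.002]
ft_force: [0.5, -0.3, -0.5]
gripper_width: 0.046
```

```bash
python3 - <<'E'
from h import *
s=manip.observe();print(s['t'],s['eef_pos'],s['tool_rot'],s['ft_force'],s['ft_torque'],s['gripper_width'])
c=cam('wrist');im=manip.snapshot('wrist')[:,:,::-1]
np.savez('w14.npz',K=c[0],d=c[1],e=c[2],M=c[3],P=s['eef_pos'],T=R.from_rotvec(s['tool_rot']).as_matrix())
cv2.imwrite("pics/e14.png",cv2.resize(im[130:350,180:390],None,fx=2.7,fy=2.7,interpolation=cv2.INTER_CUBIC))
E
```

```text
14.85 [ 0.46618776 -0.02158976  0.06631637] [-2.38589169e+00  2.04263599e+00 -1.71365484e-03] [ 0.49441295 -0.28470088 -0.53695533] [ 0.01388683 -0.01248481 -0.02886066] 0.046015142496122305
```

View pics/e14.png

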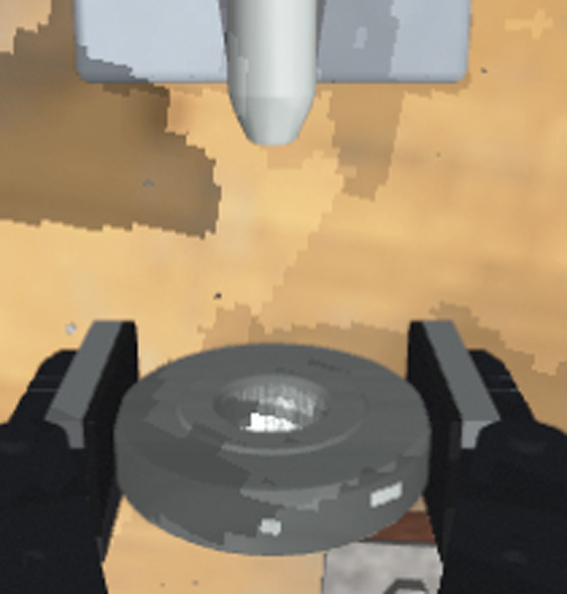

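Call:
send_rows --steps '[8,1.2,0,0,0,0,16,2.4,0,0,0,0,24,3.7,0,0,0,0,32,4.9,0,0,0,0,38,5.8,0,0,0,0,44,6.7,0,0,0,0,50,7.6,0,0,0,0]'

```text
t: 15.78
eef_pos: [0.5157, -0.0141, 0.0652]
tool_rot: [2.386, -2.044, -0.0]
ft_force: [-0.3, -0.4, -1.2]
gripper_width: 0.0464
```

Call:
send_rows --steps '[5,0.8,0,0,0,0,10,1.5,0,0,0,0,16,2.4,0,0,0,0,22,3.4,0,0,0,0,28,4.3,0,0,0,0,34,5.2,0,0,0,0,40,6.1,0,0,0,0,40,6.1,0,0,0,0]'

```text
t: 16.77
eef_pos: [0.5558, -0.008, 0.0652]
tool_rot: [2.386, -2.044, 0.0]
ft_force: [-0.5, 0.8, -0.8]
gripper_width: 0.0464
```

```bash
python3 - <<'E'
from h import *
s=manip.observe();print(s['t'],s['eef_pos'],s['tool_rot'],s['ft_force'],s['ft_torque'],s['gripper_width'])
im=manip.snapshot('wrist')[:,:,::-1]
cv2.imwrite("pics/e15.png",cv2.resize(im[130:350,180:390],None,fx=2.7,fy=2.7,interpolation=cv2.INTER_CUBIC))
E
```

```text
16.775 [ 0.55579649 -0.00800083  0.06516259] [ 2.38578379e+00 -2.04388703e+00  1.38054853e-05] [-0.54645619  0.79225814 -0.78536378] [-0.00282577 -0.01171559  0.0420627 ] 0.04637071575265268
```

View pics/e15.png

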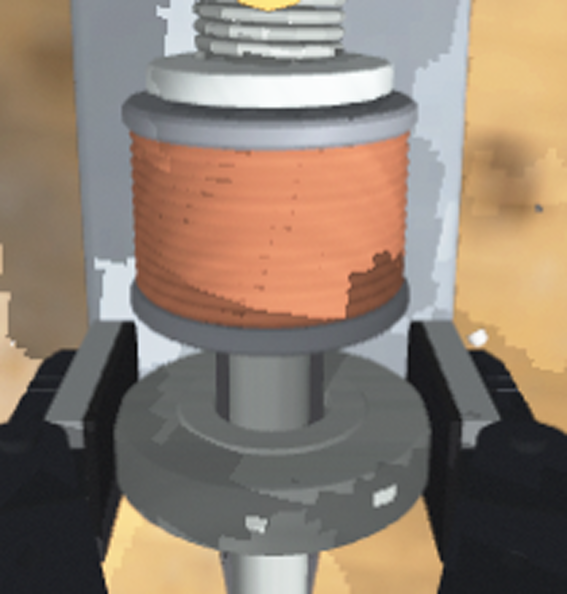

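Call:
send_rows --steps '[5,0.8,0,0,0,0,10,1.5,0,0,0,0,11,1.7,0,0,0,0,11,1.7,0,0,0,0]'

```text
t: 17.32
eef_pos: [0.5664, -0.0064, 0.0652]
tool_rot: [2.386, -2.044, -0.0]
ft_force: [0.5, 0.3, -0.0]
gripper_width: 0.0461
```

```bash
python3 - <<'E'
from h import *
s=manip.observe();print(s['t'],s['eef_pos'],s['tool_rot'],s['ft_force'],s['ft_torque'],s['gripper_width'])
im=manip.snapshot('wrist')[:,:,::-1]
cv2.imwrite("pics/e16.png",cv2.resize(im[130:350,180:390],None,fx=2.7,fy=2.7,interpolation=cv2.INTER_CUBIC))
E
```

```text
17.325 [ 0.56641076 -0.00637354  0.06518271] [ 2.38569044e+00 -2.04381817e+00 -2.07771449e-04] [ 0.46067873  0.33209723 -0.02583898] [-0.02022625 -0.02478455 -0.04301792] 0.04612185868216279
```

View pics/e16.png

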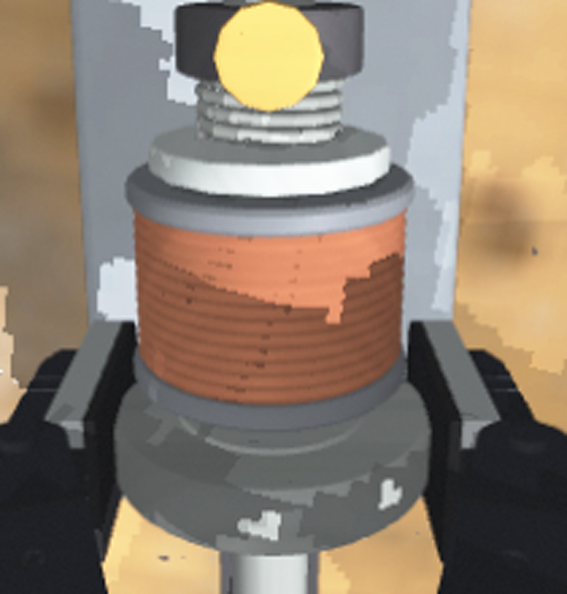

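Call:
send_rows --steps '[1,0.2,0,0,0,0,2,0.3,0,0,0,0,2,0.3,0,0,0,0]'

```text
t: 17.75
eef_pos: [0.5685, -0.006, 0.0653]
tool_rot: [-2.386, 2.044, -0.0]
ft_force: [-1.0, -0.3, -1.6]
gripper_width: 0.0461
```

Call:
send_rows --steps '[1,0.2,0,0,0,0,1,0.2,0,0,0,0]'

```text
t: 18.0
eef_pos: [0.5695, -0.0058, 0.0653]
tool_rot: [-2.386, 2.044, -0.0]
ft_force: [0.5, 0.3, 0.4]
gripper_width: 0.0461
```

Call:
send_rows --steps '[1,0.2,0,0,0,0,1,0.2,0,0,0,0]'

```text
t: 18.25
eef_pos: [0.5705, -0.0057, 0.0653]
tool_rot: [-2.386, 2.044, -0.0]
ft_force: [-0.1, 0.2, -0.3]
gripper_width: 0.0463
```

Call:
send_rows --steps '[1,0.2,0,0,0,0,1,0.2,0,0,0,0]'

```text
t: 18.5
eef_pos: [0.5715, -0.0054, 0.0653]
tool_rot: [-2.386, 2.044, -0.0]
ft_force: [-0.7, 0.0, -0.4]
gripper_width: 0.046
```

Call:
send_rows --steps '[1,0.2,0,0,0,0,1,0.2,0,0,0,0]'

```text
t: 18.75
eef_pos: [0.5725, -0.0053, 0.0653]
tool_rot: [2.386, -2.044, -0.0]
ft_force: [0.0, -0.2, -0.1]
gripper_width: 0.0461
```

```bash
python3 - <<'E'
from h import *
im=manip.snapshot('wrist')[:,:,::-1]
cv2.imwrite("pics/e17.png",cv2.resize(im[130:350,180:390],None,fx=2.7,fy=2.7,interpolation=cv2.INTER_CUBIC))
E
```

```text
(no output)
```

View pics/e17.png

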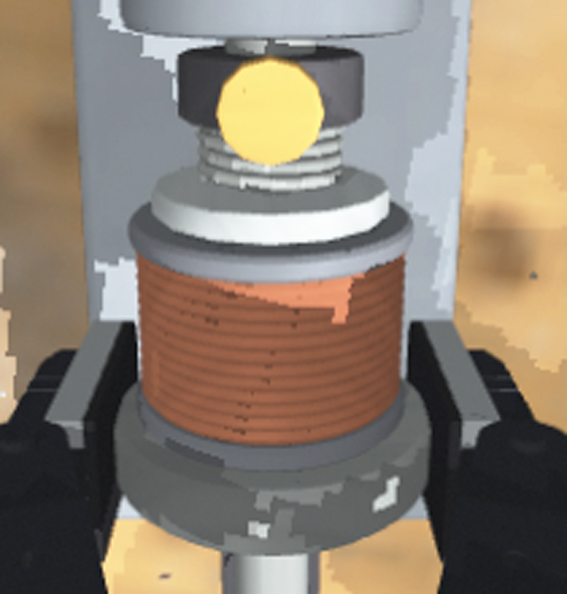

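Call:
send_rows --steps '[0,0,0,0,0,0,0,0,0,0,0,0,0,0,0,0,0,0,0,0,40,0,0,0,0,0,80,0,0,0,0,0,80,0,0,0]' --hand 0

```text
t: 19.55
eef_pos: [0.5747, -0.0051, 0.1492]
tool_rot: [-2.382, 2.04, -0.008]
ft_force: [0.5, 0.6, -1.9]
gripper_width: 0.0854
```

```bash
python3 - <<'E'
from h import *
s=manip.observe();print(s['t'],s['eef_pos'],s['ft_force'],s['gripper_width'])
im=manip.snapshot('wrist')[:,:,::-1]
cv2.imwrite("pics/e18.png",cv2.resize(im[130:350,180:390],None,fx=2.7,fy=2.7,interpolation=cv2.INTER_CUBIC))
E
```

```text
19.55 [ 0.57466353 -0.00510616  0.1491776 ] [ 0.47649857  0.55575428 -1.86858753] 0.0853567685147707
```

View pics/e18.png

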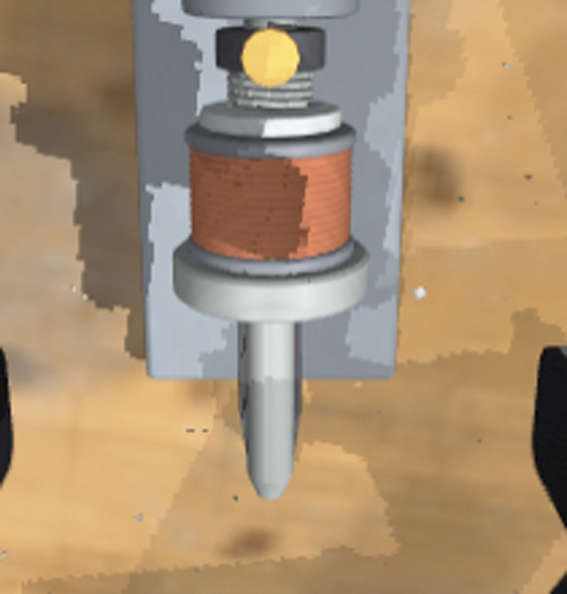

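Call:
send_rows --steps '[-25,50,0,0,0,0,-50,100,0,0,0,0,-75,150,0,0,0,0,-100,200,-15,0,0,0,-125,251,-30,0,0,0,-125,251,-30,0,0,0,-125,251,-30,0,0,0]'

```text
t: 20.48
eef_pos: [0.447, 0.2455, 0.1146]
tool_rot: [2.385, -2.042, -0.0]
ft_force: [0.7, -0.3, 0.5]
gripper_width: 0.0855
```

```bash
python3 - <<'E'
from h import *
s=manip.observe();print(s['t'],s['eef_pos'],s['tool_rot'],s['ft_force'])
T=R.from_rotvec(s['tool_rot']).as_matrix();print('yaw',np.arctan2(T[0,0],-T[1,0]))
c=cam('wrist');im=manip.snapshot('wrist')[:,:,::-1];cv2.imwrite('pics/w19.png',im)
P=s['eef_pos'];u=-T[:,1]
print(proj('wrist',[P+u*k+[0,0,.069-P[2]] for k in(.013,0,-.013)],c))
cv2.imwrite("pics/e19.png",cv2.resize(im[190:300,220:340],None,fx=5,fy=5,interpolation=cv2.INTER_CUBIC))
E
```

```text
20.475 [0.44704255 0.24546985 0.11461454] [ 2.38545486e+00 -2.04190777e+00 -2.78281836e-05] [ 0.68246313 -0.27922288  0.50639556]
yaw 0.15488289981401446
[[284.01674392 215.86507564]
 [283.96118062 237.17697955]
 [283.90542497 257.66870135]]
```

View pics/e19.png

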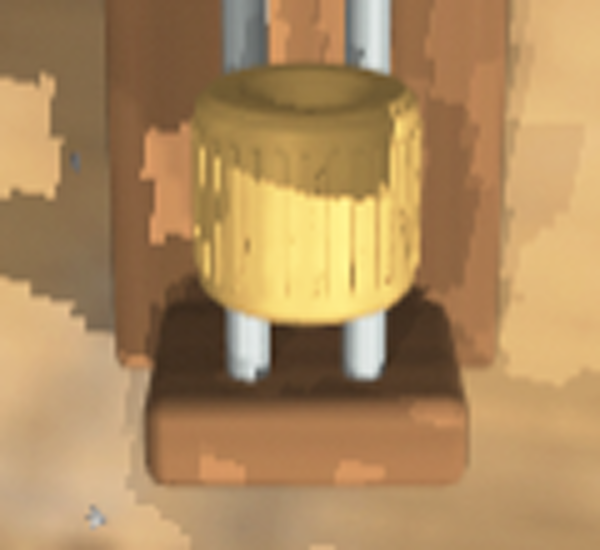

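Call:
send_rows --steps '[1,-0.5,-36,0,0,0,1,-0.5,-73,0,0,0,1,-0.5,-73,0,0,0,1,-0.5,-73,0,0,0]'

```text
t: 21.02
eef_pos: [0.4497, 0.2451, 0.0437]
tool_rot: [-2.384, 2.044, -0.001]
ft_force: [-0.1, 0.2, 0.3]
gripper_width: 0.0853
```

Call:
send_rows --steps '[0,0,0,0,0,0,0,0,0,0,0,0,0,0,0,0,0,0,0,0,0,0,0,0,0,0,0,0,0,0,0,0,0,0,0,0]' --hand 1 --grip_force 80

```text
t: 21.78
eef_pos: [0.4488, 0.2456, 0.0429]
tool_rot: [-2.385, 2.043, -0.001]
ft_force: [-1.2, -0.2, 6.8]
gripper_width: 0.0264
```

```bash
python3 - <<'E'
from h import *
s=manip.observe();print(s['t'],s['eef_pos'],s['tool_rot'],s['ft_force'],s['ft_torque'],s['gripper_width'])
im=manip.snapshot('wrist')[:,:,::-1]
cv2.imwrite("pics/e20.png",cv2.resize(im[150:370,180:390],None,fx=2.7,fy=2.7,interpolation=cv2.INTER_CUBIC))
E
```

```text
21.775 [0.44877892 0.24555194 0.04291603] [-2.38545739e+00  2.04263482e+00 -5.90445694e-04] [-1.22889506 -0.21594139  6.80433324] [-0.0219904   0.43326353 -0.01490525] 0.02636519760263825
```

View pics/e20.png

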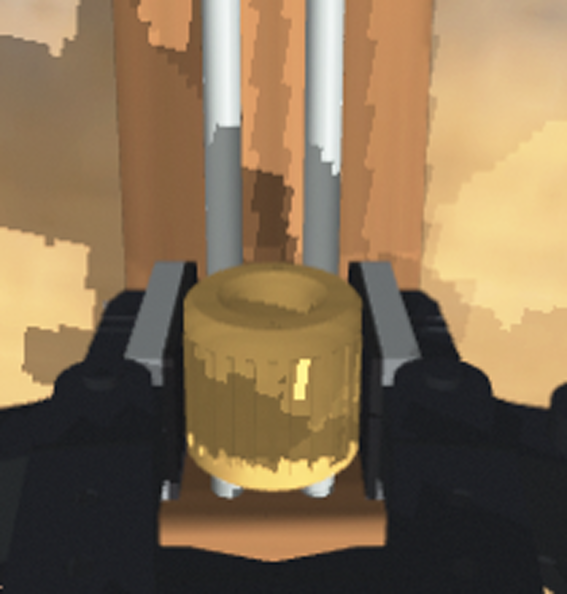

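Call:
send_rows --steps '[0,0,40,0,0,0,0,0,70,0,0,0,3,-54,70,0,0,0,6,-108,70,0,0,0,10,-162,70,0,0,0,14,-216,70,0,0,0,17,-267.2,60,0,0,0,17,-267.2,25,0,0,0,17,-267.2,25,0,0,0,17,-267.2,25,0,0,0]'

```text
t: 23.08
eef_pos: [0.466, -0.0216, 0.0681]
tool_rot: [-2.387, 2.042, -0.001]
ft_force: [1.4, 1.0, -0.7]
gripper_width: 0.0259
```

```bash
python3 - <<'E'
from h import *
s=manip.observe();print(s['t'],s['eef_pos'],s['tool_rot'],s['ft_force'],s['ft_torque'],s['gripper_width'])
T=R.from_rotvec(s['tool_rot']).as_matrix();print('yaw',np.arctan2(T[0,0],-T[1,0]))
im=manip.snapshot('wrist')[:,:,::-1]
cv2.imwrite("pics/e21.png",cv2.resize(im[130:350,180:390],None,fx=2.7,fy=2.7,interpolation=cv2.INTER_CUBIC))
E
```

```text
23.075 [ 0.46596573 -0.02158977  0.06809228] [-2.38680318e+00  2.04240601e+00 -1.16316953e-03] [ 1.39790096  0.95735946 -0.71928433] [ 0.01993822 -0.01079686 -0.04787516] 0.025900974058340038
yaw 0.1551994022379187
```

View pics/e21.png

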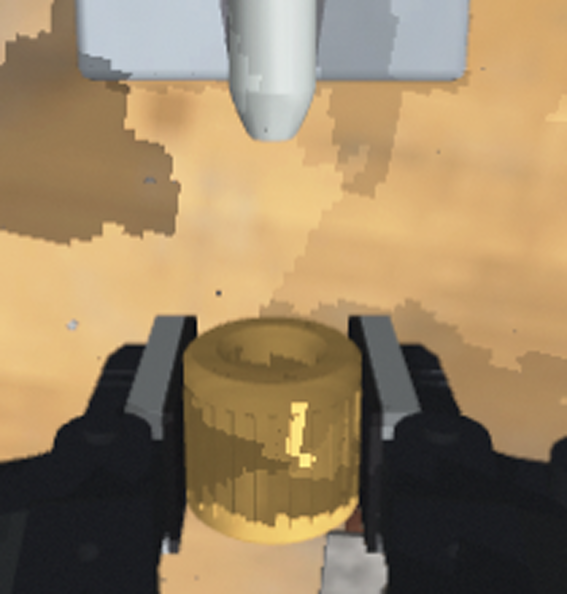

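Call:
send_rows --steps '[7,1.1,0,0,0,0,14,2.1,0,0,0,0,21,3.2,0,0,0,0,28,4.3,0,0,0,0,28,4.3,0,0,0,0]'

```text
t: 23.75
eef_pos: [0.4939, -0.0176, 0.0671]
tool_rot: [2.386, -2.044, -0.0]
ft_force: [0.7, 0.2, -0.8]
gripper_width: 0.026
```

```bash
python3 - <<'E'
from h import *
s=manip.observe();print(s['t'],s['eef_pos'],s['tool_rot'],s['ft_force'],s['ft_torque'],s['gripper_width'])
im=manip.snapshot('wrist')[:,:,::-1]
cv2.imwrite("pics/e22.png",cv2.resize(im[130:350,180:390],None,fx=2.7,fy=2.7,interpolation=cv2.INTER_CUBIC))
im=manip.snapshot('side')[:,:,::-1];cv2.imwrite("pics/e23.png",cv2.resize(im[200:320,230:390],None,fx=5,fy=5,interpolation=cv2.INTER_CUBIC))
E
```

```text
23.75 [ 0.49391583 -0.01758873  0.06714452] [ 2.38572265e+00 -2.04382709e+00 -2.46224938e-05] [ 0.69146322  0.18985575 -0.78722214] [-0.00777366  0.02162964  0.03248318] 0.025953464336180006
```

View pics/e22.png

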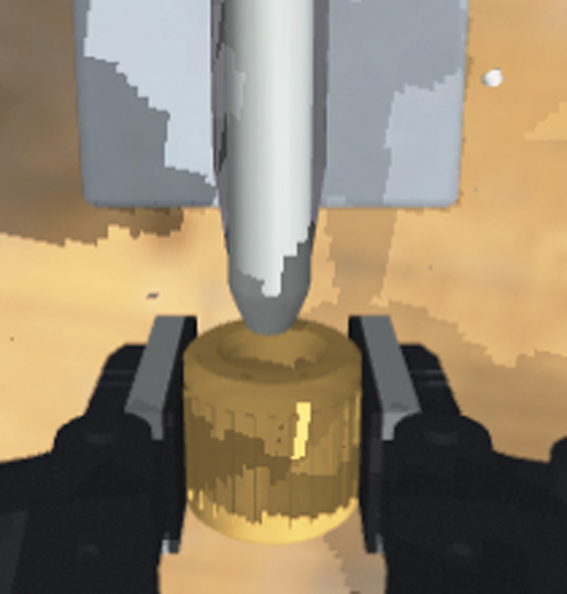

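View pics/e23.png

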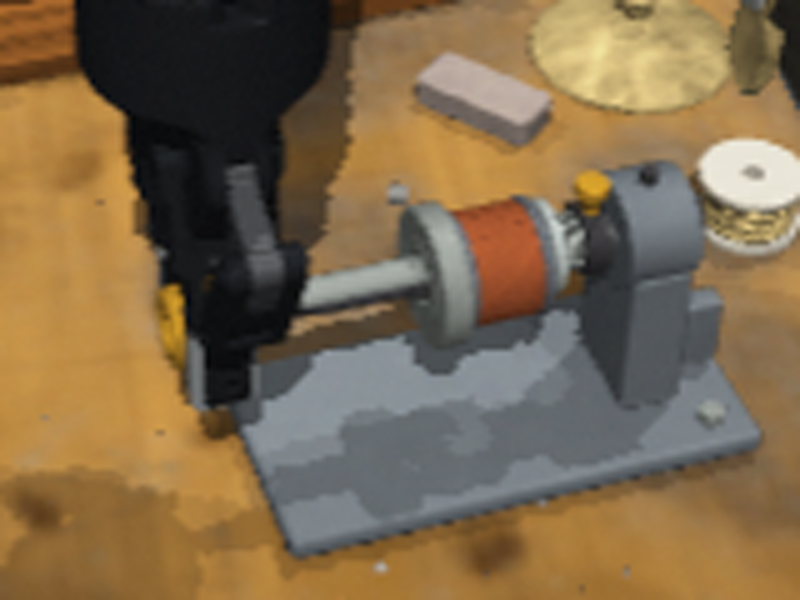

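Call:
send_rows --steps '[3,0.7,0.6,0,0,0,6,1.2,0.6,0,0,0,9,1.7,0.6,0,0,0,11,2,0.6,0,0,0,11,2,0.6,0,0,0]'

```text
t: 24.48
eef_pos: [0.5045, -0.0157, 0.0678]
tool_rot: [2.386, -2.044, -0.0]
ft_force: [-0.5, 0.3, -0.2]
gripper_width: 0.0262
```

Call:
send_rows --steps '[2,0.3,0,0,0,0,4,0.6,0,0,0,0,4,0.6,0,0,0,0]'

```text
t: 24.85
eef_pos: [0.5086, -0.015, 0.0679]
tool_rot: [-2.386, 2.044, -0.0]
ft_force: [0.1, 0.2, -0.1]
gripper_width: 0.0259
```

Call:
send_rows --steps '[2,0.3,0,0,0,0,4,0.6,0,0,0,0,4,0.6,0,0,0,0]'

```text
t: 25.22
eef_pos: [0.5126, -0.0144, 0.0679]
tool_rot: [-2.386, 2.044, -0.0]
ft_force: [0.4, 0.3, -1.5]
gripper_width: 0.026
```

Call:
send_rows --steps '[2,0.3,0,0,0,0,4,0.6,0,0,0,0,4,0.6,0,0,0,0]'

```text
t: 25.6
eef_pos: [0.5166, -0.0137, 0.0678]
tool_rot: [-2.386, 2.044, 0.0]
ft_force: [0.4, 0.2, -0.6]
gripper_width: 0.0265
```

Call:
send_rows --steps '[2,0.3,0,0,0,0,4,0.6,0,0,0,0,4,0.6,0,0,0,0]'

```text
t: 25.98
eef_pos: [0.5197, -0.0133, 0.0674]
tool_rot: [2.385, -2.043, -0.002]
ft_force: [-2.7, 0.7, -2.1]
gripper_width: 0.0262
```

Call:
send_rows --steps '[2,0.3,0,0,0,0,4,0.6,0,0,0,0,4,0.6,0,0,0,0]'

```text
t: 26.35
eef_pos: [0.524, -0.0127, 0.0675]
tool_rot: [2.385, -2.044, -0.001]
ft_force: [-3.3, 0.2, -3.1]
gripper_width: 0.0261
```

Call:
send_rows --steps '[2,0.3,0,0,0,0,4,0.6,0,0,0,0,4,0.6,0,0,0,0]'

```text
t: 26.72
eef_pos: [0.5276, -0.0121, 0.0674]
tool_rot: [2.385, -2.043, -0.002]
ft_force: [-5.5, 1.2, -2.8]
gripper_width: 0.0261
```

Call:
send_rows --steps '[2,0.3,0,0,0,0,4,0.6,0,0,0,0,4,0.6,0,0,0,0]'

```text
t: 27.1
eef_pos: [0.5314, -0.0116, 0.0674]
tool_rot: [2.384, -2.043, -0.003]
ft_force: [-5.9, 1.0, -1.5]
gripper_width: 0.0262
```

Call:
send_rows --steps '[1,0.15,0,0,0,0,2,0.3,0,0,0,0,3,0.45,0,0,0,0,4,0.6,0,0,0,0]'

```text
t: 27.6
eef_pos: [0.5349, -0.0111, 0.0673]
tool_rot: [2.384, -2.043, -0.004]
ft_force: [-7.0, 0.2, 0.1]
gripper_width: 0.0261
```

Call:
send_rows --steps '[1,0.15,0,0,0,0,2,0.3,0,0,0,0]'

```text
t: 27.85
eef_pos: [0.5369, -0.0107, 0.0673]
tool_rot: [2.384, -2.043, -0.004]
ft_force: [-7.3, 1.0, 0.5]
gripper_width: 0.0262
```

Call:
send_rows --steps '[1,0.15,0,0,0,0,2,0.3,0,0,0,0]'

```text
t: 28.1
eef_pos: [0.5388, -0.0105, 0.0673]
tool_rot: [2.384, -2.043, -0.004]
ft_force: [-8.2, 1.0, 0.2]
gripper_width: 0.0256
```

Call:
send_rows --steps '[1,0.15,0,0,0,0,2,0.3,0,0,0,0]'

```text
t: 28.35
eef_pos: [0.5408, -0.0102, 0.0673]
tool_rot: [2.384, -2.043, -0.004]
ft_force: [-7.8, 1.7, -1.2]
gripper_width: 0.0261
```

```bash
python3 - <<'E'
from h import *
s=manip.observe();print(s['t'],s['eef_pos'],s['tool_rot'],s['ft_force'],s['ft_torque'],s['gripper_width'])
im=manip.snapshot('wrist')[:,:,::-1]
cv2.imwrite("pics/e24.png",cv2.resize(im[130:350,180:390],None,fx=2.7,fy=2.7,interpolation=cv2.INTER_CUBIC))
s=manip.observe();print(s['ft_force'])
E
```

```text
28.35 [ 0.54078555 -0.01015017  0.067312  ] [ 2.38355983 -2.04277558 -0.00390001] [-7.76634424  1.70144539 -1.20361207] [ 0.32200467  2.53288403 -0.02380581] 0.026126878345652797
[-6.57852445  0.97512354 -0.49203468]
```

View pics/e24.png

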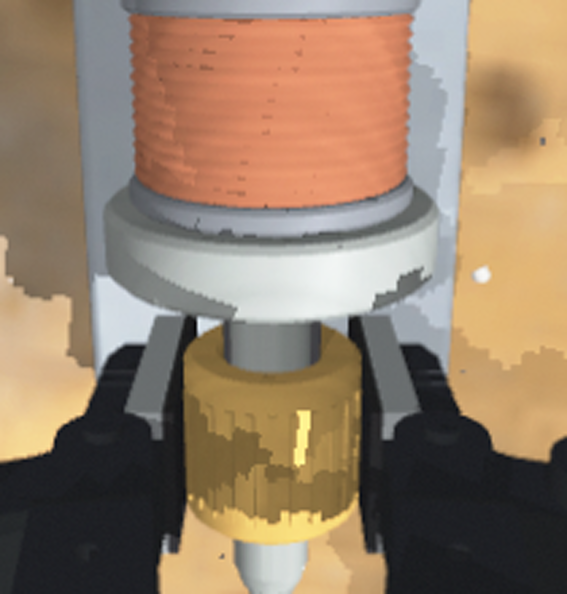

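```bash
python3 - <<'E'
from h import *
s=manip.observe();P=np.array(s['eef_pos']);T=R.from_rotvec(s['tool_rot']).as_matrix();c=cam('wrist')
for h in(.02,.026,.03): print('cap edge',h,(T.T@(onz('wrist',(281,272),P[2]+h,c)-P)).round(4))
print('cap near edge',(T.T@(onz('wrist',(281,130+540/2.7),P[2]+.026,c)-P)).round(4))
for h in(0,.01,.02,.025,.03,.035): print('pad',h,(T.T@(onz('wrist',(251,247.8),P[2]+h,c)-P)).round(4), (T.T@(onz('wrist',(251-12,130+440/2.7),P[2]+h,c)-P)).round(4))
E
```

```text
cap edge 0.02 [-0.0018 -0.0108 -0.02  ]
cap edge 0.026 [-0.0018 -0.0138 -0.026 ]
cap edge 0.03 [-0.0018 -0.0158 -0.0301]
cap near edge [-0.0018  0.0112 -0.026 ]
pad 0 [-0.015  -0.0124 -0.    ] [-0.0212  0.0101  0.    ]
pad 0.01 [-0.014  -0.0166 -0.0101] [-0.0197  0.0042 -0.01  ]
pad 0.02 [-0.0131 -0.0208 -0.0201] [-0.0183 -0.0016 -0.02  ]
pad 0.025 [-0.0126 -0.0229 -0.0251] [-0.0176 -0.0045 -0.025 ]
pad 0.03 [-0.0121 -0.025  -0.0301] [-0.0169 -0.0075 -0.03  ]
pad 0.035 [-0.0116 -0.027  -0.0351] [-0.0162 -0.0104 -0.035 ]
```

Call:
send_rows --steps '[1,0.15,0,0,0,0,2,0.3,0,0,0,0,3,0.45,0,0,0,0,4,0.6,0,0,0,0,5,0.8,0,0,0,0]'

```text
t: 29.02
eef_pos: [0.5458, -0.0094, 0.0673]
tool_rot: [2.384, -2.043, -0.004]
ft_force: [-6.4, 0.6, 0.4]
gripper_width: 0.0261
```

Call:
send_rows --steps '[1,0.15,0,0,0,0,2,0.3,0,0,0,0]'

```text
t: 29.28
eef_pos: [0.5478, -0.0091, 0.0673]
tool_rot: [2.384, -2.043, -0.004]
ft_force: [-8.1, 0.3, -0.1]
gripper_width: 0.0261
```

```bash
python3 - <<'E'
from h import *
s=manip.observe();print(s['t'],s['eef_pos'],s['tool_rot'],s['ft_force'],s['ft_torque'],s['gripper_width'])
im=manip.snapshot('wrist')[:,:,::-1]
cv2.imwrite("pics/e25.png",cv2.resize(im[130:350,180:390],None,fx=2.7,fy=2.7,interpolation=cv2.INTER_CUBIC))
s=manip.observe();print(s['ft_force'])
E
```

```text
29.275 [ 0.54778605 -0.00906287  0.06731315] [ 2.38352803 -2.04275848 -0.00391206] [-8.05198098  0.33817091 -0.07988018] [0.35155178 2.5930796  0.02794478] 0.026097431116777082
[-6.67561019  1.08247615 -0.16841174]
```

View pics/e25.png

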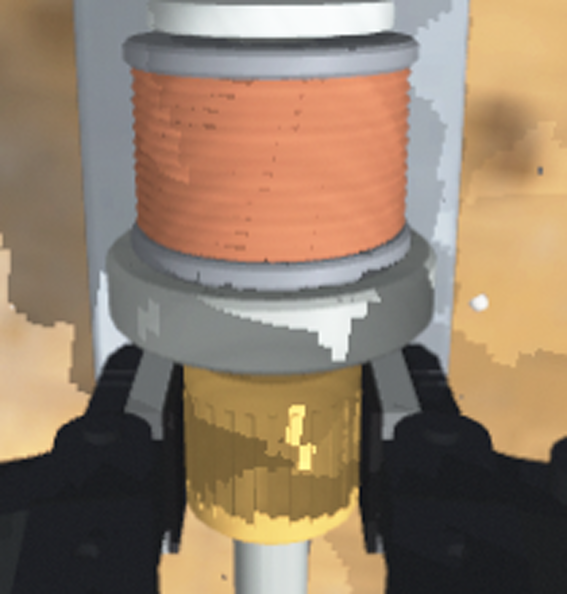

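Call:
send_rows --steps '[1,0.15,0,0,0,0,2,0.3,0,0,0,0]'

```text
t: 29.58
eef_pos: [0.5497, -0.0088, 0.0673]
tool_rot: [2.383, -2.043, -0.004]
ft_force: [-7.2, -0.0, -0.3]
gripper_width: 0.0261
```

```bash
cat > o.py <<'E'
from station import manip
import numpy as np
s=manip.observe();print(round(s['t'],2),np.round(s['eef_pos'],4),np.round(s['ft_force'],1),np.round(s['ft_torque'],2),'F~',round(s['ft_torque'][1]/.345,2))
E
python3 o.py
```

```text
29.57 [ 0.5497 -0.0088  0.0673] [-7.2 -0.  -0.3] [0.34 2.62 0.06] F~ 7.59
```

Call:
send_rows --steps '[0.5,0.1,0,0,0,0,1,0.15,0,0,0,0]'

```text
t: 29.82
eef_pos: [0.5507, -0.0086, 0.0673]
tool_rot: [2.384, -2.043, -0.004]
ft_force: [-7.3, 0.9, 0.2]
gripper_width: 0.026
```

```bash
python3 o.py
```

```text
29.82 [ 0.5507 -0.0086  0.0673] [-7.3  0.9  0.2] [0.35 2.6  0.  ] F~ 7.54
```

Call:
send_rows --steps '[0.5,0.1,0,0,0,0,1,0.15,0,0,0,0]'

```text
t: 30.08
eef_pos: [0.5517, -0.0085, 0.0673]
tool_rot: [2.383, -2.043, -0.004]
ft_force: [-7.4, 2.1, 0.4]
gripper_width: 0.0262
```

```bash
python3 o.py
```

```text
30.07 [ 0.5517 -0.0085  0.0673] [-7.4  2.1  0.4] [0.28 2.59 0.  ] F~ 7.52
```

Call:
send_rows --steps '[0.5,0.1,0,0,0,0,1,0.15,0,0,0,0]'

```text
t: 30.32
eef_pos: [0.5527, -0.0083, 0.0673]
tool_rot: [2.384, -2.043, -0.004]
ft_force: [-8.2, 1.4, -0.1]
gripper_width: 0.026
```

```bash
python3 o.py
```

```text
30.32 [ 0.5527 -0.0083  0.0673] [-8.2  1.4 -0.1] [0.36 2.64 0.  ] F~ 7.65
```

Call:
send_rows --steps '[0.5,0.1,0,0,0,0,1,0.15,0,0,0,0]'

```text
t: 30.58
eef_pos: [0.5537, -0.0082, 0.0673]
tool_rot: [2.383, -2.043, -0.004]
ft_force: [-8.5, 0.4, -0.6]
gripper_width: 0.0257
```

```bash
python3 o.py
```

```text
30.57 [ 0.5537 -0.0082  0.0673] [-8.5  0.4 -0.6] [0.28 2.86 0.01] F~ 8.3
```

Call:
send_rows --steps '[0.5,0.1,0,0,0,0,1,0.15,0,0,0,0]'

```text
t: 30.82
eef_pos: [0.554, -0.0081, 0.0673]
tool_rot: [2.383, -2.042, -0.005]
ft_force: [-10.8, 0.9, 1.6]
gripper_width: 0.0262
```

```bash
python3 o.py
```

```text
30.82 [ 0.554  -0.0081  0.0673] [-10.8   0.9   1.6] [0.38 3.38 0.03] F~ 9.78
```

Call:
send_rows --steps '[0.5,0.1,0,0,0,0,0.5,0.1,0,0,0,0]'

```text
t: 31.08
eef_pos: [0.5545, -0.0081, 0.0673]
tool_rot: [2.383, -2.042, -0.006]
ft_force: [-9.5, 0.8, 1.7]
gripper_width: 0.0258
```

```bash
python3 o.py
```

```text
31.07 [ 0.5545 -0.0081  0.0673] [-9.5  0.8  1.7] [0.32 3.3  0.02] F~ 9.55
```

Call:
send_rows --steps '[0.5,0.1,0,0,0,0,0.5,0.1,0,0,0,0]'

```text
t: 31.32
eef_pos: [0.555, -0.008, 0.0673]
tool_rot: [2.383, -2.042, -0.006]
ft_force: [-10.9, 1.3, 2.2]
gripper_width: 0.0259
```

```bash
python3 o.py
```

```text
31.32 [ 0.555  -0.008   0.0673] [-10.9   1.3   2.2] [ 0.34  3.34 -0.  ] F~ 9.69
```

Call:
send_rows --steps '[0.5,0.1,0,0,0,0,0.5,0.1,0,0,0,0]'

```text
t: 31.58
eef_pos: [0.555, -0.008, 0.0673]
tool_rot: [2.382, -2.042, -0.006]
ft_force: [-11.3, 1.5, 3.6]
gripper_width: 0.0262
```

```bash
python3 o.py
```

```text
31.57 [ 0.555  -0.008   0.0673] [-11.3   1.5   3.6] [0.33 3.83 0.04] F~ 11.11
```

Call:
send_rows --steps '[0.5,0.1,0,0,0,0,0.5,0.1,0,0,0,0]'

```text
t: 31.82
eef_pos: [0.5552, -0.0079, 0.0672]
tool_rot: [2.382, -2.041, -0.007]
ft_force: [-12.4, 1.5, 3.8]
gripper_width: 0.0262
```

```bash
python3 o.py
```

```text
31.82 [ 0.5552 -0.0079  0.0672] [-12.4   1.5   3.8] [ 0.35  4.23 -0.01] F~ 12.27
```

Call:
send_rows --steps '[0.5,0.1,0,0,0,0,0.5,0.1,0,0,0,0]'

```text
t: 32.08
eef_pos: [0.5554, -0.0079, 0.0672]
tool_rot: [2.381, -2.041, -0.008]
ft_force: [-13.3, -0.2, 4.8]
gripper_width: 0.0262
```

```bash
python3 o.py
```

```text
32.08 [ 0.5554 -0.0079  0.0672] [-13.3  -0.2   4.8] [ 0.31  4.53 -0.  ] F~ 13.12
```

Call:
send_rows --steps '[0.5,0.1,0,0,0,0,0.5,0.1,0,0,0,0]'

```text
t: 32.33
eef_pos: [0.5555, -0.0079, 0.0672]
tool_rot: [2.381, -2.041, -0.008]
ft_force: [-14.3, 1.3, 5.4]
gripper_width: 0.0256
```

```bash
python3 o.py
```

```text
32.33 [ 0.5555 -0.0079  0.0672] [-14.3   1.3   5.4] [0.28 4.89 0.01] F~ 14.18
```

Call:
send_rows --steps '[0.5,0.1,0,0,0,0,0.5,0.1,0,0,0,0]'

```text
t: 32.58
eef_pos: [0.5557, -0.0079, 0.0672]
tool_rot: [2.38, -2.04, -0.009]
ft_force: [-15.8, 0.7, 7.3]
gripper_width: 0.0258
```

```bash
python3 o.py
```

```text
32.58 [ 0.5557 -0.0079  0.0672] [-15.8   0.7   7.3] [0.35 5.24 0.01] F~ 15.19
```

Call:
send_rows --steps '[0.5,0.1,0,0,0,0,0.5,0.1,0,0,0,0]'

```text
t: 32.83
eef_pos: [0.5559, -0.0078, 0.0672]
tool_rot: [2.38, -2.04, -0.01]
ft_force: [-16.2, 0.8, 6.7]
gripper_width: 0.026
```

```bash
python3 o.py
```

```text
32.83 [ 0.5559 -0.0078  0.0672] [-16.2   0.8   6.7] [0.3  5.54 0.01] F~ 16.05
```

```bash
python3 - <<'E'
from h import *
s=manip.observe();print(s['eef_pos'],s['tool_rot'],s['ft_force'])
T=R.from_rotvec(s['tool_rot']).as_matrix()
z=np.array([0,0,-1.]);y=.1535;x=np.array([np.sin(y),-np.cos(y),0]);D=np.c_[x,np.cross(z,x),z]
print('turn to straighten deg',np.rad2deg(R.from_matrix(D@T.T).as_rotvec()))
E
```

```text
[ 0.55587651 -0.00782344  0.06718956] [ 2.37972916 -2.0402019  -0.00970938] [-16.17562601   0.83101616   6.69524934]
turn to straighten deg [ 0.07380075 -0.53076157  0.00953898]
```

Call:
send_rows --steps '[0,0,0.4,0.05,-0.3,0,0,0,0.8,0.08,-0.5,0,0,0,0.8,0.08,-0.5,0]'

```text
t: 33.2
eef_pos: [0.556, -0.0078, 0.0672]
tool_rot: [2.385, -2.045, -0.001]
ft_force: [-13.4, -0.6, 2.2]
gripper_width: 0.0258
```

```bash
python3 o.py
```

```text
33.2 [ 0.556  -0.0078  0.0672] [-13.4  -0.6   2.2] [0.12 4.63 0.03] F~ 13.42
```

Call:
send_rows --steps '[0.5,0.1,0.2,0,0,0,0.5,0.1,0.2,0,0,0]'

```text
t: 33.45
eef_pos: [0.5563, -0.0077, 0.0673]
tool_rot: [2.384, -2.045, -0.002]
ft_force: [-13.9, -0.5, 2.2]
gripper_width: 0.0259
```

```bash
python3 o.py
```

```text
33.45 [ 0.5563 -0.0077  0.0673] [-13.9  -0.5   2.2] [0.06 4.78 0.08] F~ 13.87
```

Call:
send_rows --steps '[0.5,0.1,0.2,0,0,0,0.5,0.1,0.2,0,0,0]'

```text
t: 33.7
eef_pos: [0.5565, -0.0077, 0.0673]
tool_rot: [2.384, -2.045, -0.002]
ft_force: [-14.9, 1.2, 1.5]
gripper_width: 0.0261
```

```bash
python3 o.py
```

```text
33.7 [ 0.5565 -0.0077  0.0673] [-14.9   1.2   1.5] [0.01 4.83 0.01] F~ 14.0
```

Call:
send_rows --steps '[0.5,0.1,0.1,0,-0.05,0,0.5,0.1,0.1,0,-0.05,0]'

```text
t: 33.95
eef_pos: [0.5567, -0.0077, 0.0673]
tool_rot: [2.384, -2.045, -0.002]
ft_force: [-14.3, 0.5, 1.8]
gripper_width: 0.026
```

```bash
python3 o.py
```

```text
33.95 [ 0.5567 -0.0077  0.0673] [-14.3   0.5   1.8] [-0.05  5.02 -0.02] F~ 14.54
```

Call:
send_rows --steps '[0.5,0.1,0.1,0,-0.05,0,0.5,0.1,0.1,0,-0.05,0]'

```text
t: 34.2
eef_pos: [0.5568, -0.0077, 0.0673]
tool_rot: [2.384, -2.045, -0.002]
ft_force: [-15.9, -0.2, 1.8]
gripper_width: 0.0263
```

```bash
python3 o.py
```

```text
34.2 [ 0.5568 -0.0077  0.0673] [-15.9  -0.2   1.8] [-0.12  5.42  0.03] F~ 15.72
```

Call:
send_rows --steps '[0.5,0.1,0.1,0,-0.05,0,0.5,0.1,0.1,0,-0.05,0]'

```text
t: 34.45
eef_pos: [0.557, -0.0076, 0.0672]
tool_rot: [2.384, -2.045, -0.001]
ft_force: [-15.9, -0.5, 2.3]
gripper_width: 0.0261
```

```bash
python3 o.py
```

```text
34.45 [ 0.557  -0.0076  0.0672] [-15.9  -0.5   2.3] [-0.07  5.58  0.01] F~ 16.18
```

Call:
send_rows --steps '[-1,-0.15,-0.3,0,0.15,0,-2,-0.3,-0.6,0,0.3,0,-2,-0.3,-0.6,0,0.3,0]'

```text
t: 34.83
eef_pos: [0.557, -0.0076, 0.0673]
tool_rot: [2.384, -2.044, -0.003]
ft_force: [-11.4, 0.4, 0.6]
gripper_width: 0.0261
```

```bash
python3 o.py
```

```text
34.83 [ 0.557  -0.0076  0.0673] [-11.4   0.4   0.6] [-0.09  4.03  0.06] F~ 11.68
```

Call:
send_rows --steps '[-1,-0.15,-0.2,0,0.1,0,-2,-0.3,-0.4,0,0.2,0,-3,-0.45,-0.6,0,0.3,0,-3,-0.45,-0.6,0,0.3,0]'

```text
t: 35.33
eef_pos: [0.5569, -0.0076, 0.0673]
tool_rot: [2.385, -2.044, -0.003]
ft_force: [-5.9, -1.0, -6.2]
gripper_width: 0.026
```

```bash
python3 o.py
```

```text
35.33 [ 0.5569 -0.0076  0.0673] [-5.9 -1.  -6.2] [-0.34  1.7  -0.06] F~ 4.92
```

Call:
send_rows --steps '[-0.5,-0.1,-0.5,0,0,0,-1,-0.15,-1,0,0,0,-1,-0.15,-1,0,0,0]'

```text
t: 35.7
eef_pos: [0.5569, -0.0076, 0.0673]
tool_rot: [-2.385, 2.043, 0.0]
ft_force: [-4.7, -1.2, -3.0]
gripper_width: 0.0261
```

```bash
python3 o.py
```

```text
35.7 [ 0.5569 -0.0076  0.0673] [-4.7 -1.2 -3. ] [-0.44  1.64  0.05] F~ 4.75
```

Call:
send_rows --steps '[-0.5,-0.1,-0.3,0,0.1,0,-1,-0.15,-0.6,0,0.1,0,-1,-0.15,-0.6,0,0.1,0]'

```text
t: 36.08
eef_pos: [0.5569, -0.0076, 0.0672]
tool_rot: [-2.385, 2.042, -0.0]
ft_force: [-3.4, -0.7, -0.5]
gripper_width: 0.0256
```

```bash
python3 o.py
```

```text
36.08 [ 0.5569 -0.0076  0.0672] [-3.4 -0.7 -0.5] [-0.47  0.8  -0.03] F~ 2.31
```

Nearly unloaded; the cap has not moved. Release, wait, and lift.

Call:
send_rows --steps '[-0.5,-0.1,0,0,0,0,-0.5,-0.1,0,0,0,0,-0.5,-0.1,0,0,0,0,-0.5,-0.1,0,0,0,0]' --hand 0

```text
t: 36.58
eef_pos: [0.5558, -0.0076, 0.0668]
tool_rot: [-2.385, 2.043, 0.002]
ft_force: [-1.1, -0.4, 0.2]
gripper_width: 0.0856
```

```bash
python3 o.py; python3 - <<'E'
from h import *
im=manip.snapshot('wrist')[:,:,::-1]
cv2.imwrite("pics/e26.png",cv2.resize(im[100:380,120:440],None,fx=2,fy=2,interpolation=cv2.INTER_CUBIC))
E
```

```text
36.58 [ 0.5558 -0.0076  0.0668] [-1.1 -0.4  0.2] [-0.02  0.02  0.04] F~ 0.06
```

View pics/e26.png

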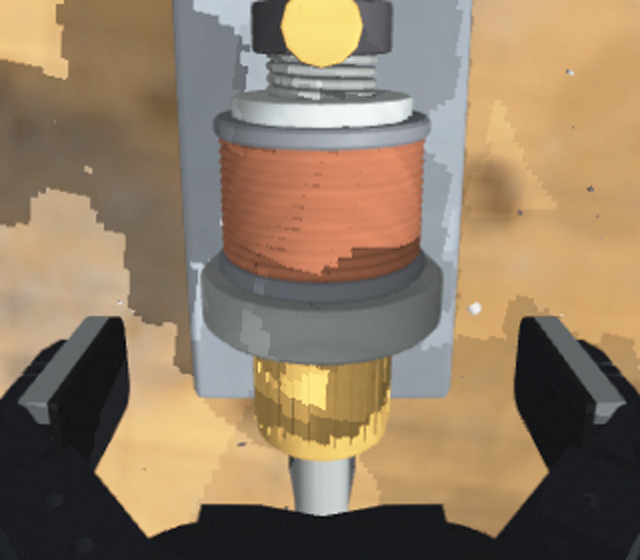

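Call:
send_rows --steps '[0,0,40,0,0,0,0,0,80,0,0,0,0,0,110,0,0,0,0,0,110,0,0,0,0,0,110,0,0,0]'

```text
t: 37.25
eef_pos: [0.555, -0.0076, 0.1759]
tool_rot: [-2.386, 2.044, 0.004]
ft_force: [-0.2, -0.9, -0.6]
gripper_width: 0.0857
```

```bash
python3 o.py; python3 - <<'E'
from h import *
im=manip.snapshot('side')[:,:,::-1]
a=cv2.resize(im[200:320,250:390],None,fx=4,fy=4,interpolation=cv2.INTER_CUBIC)
cv2.imwrite("pics/e27.png",a)
c=cam('wrist');im=manip.snapshot('wrist')[:,:,::-1];cv2.imwrite("pics/e28.png",cv2.resize(im[120:350,200:360],None,fx=2.6,fy=2.6,interpolation=cv2.INTER_CUBIC))
E
```

```text
37.25 [ 0.555  -0.0076  0.1759] [-0.2 -0.9 -0.6] [-0.06  0.02 -0.  ] F~ 0.05
```

View pics/e27.png

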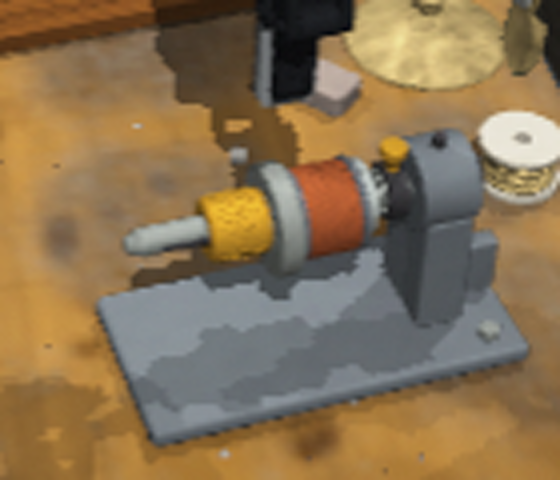

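View pics/e28.png

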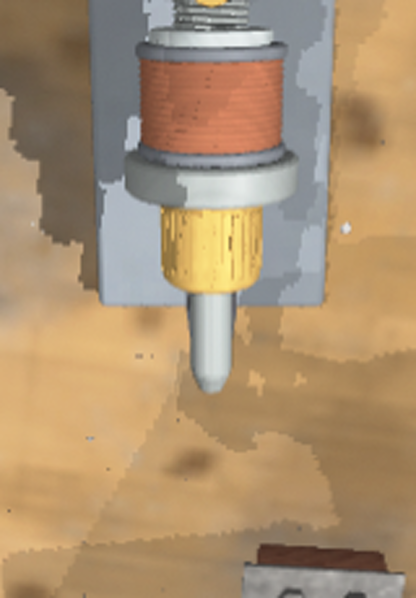

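```bash
python3 -c "
from station import manip
print(manip.close_job())"
```

```text
the job is handed in; nothing more can be done
None
```

I loaded the spool, then the disc, then pushed the cap on and released it. I handed the job in after about 37 of the 72 s.

**Push on the cap:**
- **Drag:** the cap's own drag read a steady 7.5 N, rising to about 9.6 N once the disc and spool slid with it.
- **Peak:** I pushed to about 16.2 N, roughly 8.6 N over the cap's own drag. That puts the spring at about 6.5 N and the disc-on-spool force at roughly 7 to 8 N by estimate, under the 12 N limit.
- **Release:** I backed the arm off until the wrist felt only 2 to 3 N before opening the fingers. The cap's measured position stayed within 0.1 mm while I did this.

**Last checks:** the side and wrist pictures show plate, spool, disc and cap closed up in that order, with the cap looking square on the rod. The gripper was raised clear and the wrist force was about zero.

**Not confirmed or in disagreement:**
- **Final squeeze:** I did not measure it after letting go. I estimate about 4 N from the force and travel readings.
- **Tool tilt:** during the push the tool tilted 0.5°, and the upward force on it reached about 7 N. The push force then rose faster than the spring alone explains. I straightened the tool and pushed on, and after that force and travel agreed (6.1 against 6.4 N of spring).
- **Wrist camera:** its calibration looked about 2 mm off sideways, so I aligned each part on the rod within the picture instead.

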